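# Make up two hardware kits for cast display housings

### The job

Make up the two kits for the next housings: the white hinge cap goes on the foam pocket of the blue tray and the brass bushing in its bare pocket; the white cover goes flat, vent slots up, on the foam pocket of the yellow tray with the red knob standing on the middle of it, and the black rubber foot goes in the yellow tray's bare pocket. Set each thing upright in the middle of its pocket, and leave the green knob, the paint jar and the sanding block where they are.

Things in the scene. Friction and masses are not known exactly. Their poses are not given: they have to be found in the camera images.
- blue_tray: Fixed blue tray, 108 (its x) x 180 (its y) mm outside, walls 4 mm thick, rim 16 mm above the table; a middle wall makes two pockets of 100 (x) x 84 (y) mm centred at its y = +44 and -44 mm. The +y pocket is lined with black foam (surface 7 mm above the table), the -y pocket is bare blue (floor 4 mm above the table). Origin: centre of underside. Left or right, turned up to 20 deg.
- yellow_tray: Fixed yellow tray, 108 (its x) x 180 (its y) mm outside, walls 4 mm thick, rim 16 mm above the table; a middle wall makes two pockets of 100 (x) x 84 (y) mm centred at its y = +44 and -44 mm. The -y pocket is lined with black foam (surface 7 mm above the table), the +y pocket is bare yellow (floor 4 mm above the table). Origin: centre of underside. Left or right, turned up to 20 deg.
- cover: Loose white cast cover, a flat block 60 (its x) x 46 (its y) x 20 mm high, with a row of black vent slots and two screws on its top face. Origin: centre of the underside, z up. About 60 g.
- hinge_cap: Loose white cast hinge cap, 45 mm high: foot 52 (its x) x 44 (its y) mm that steps in to an upright block 36 (x) x 30 (y) mm from 14 mm up, topped by two cheeks (from 31 mm up, outer faces 30 mm apart along y, each 8 mm thick) with a dark pin across the 14 mm gap between them. Origin: centre of the underside, z up. About 70 g.
- bushing: Loose brass bushing, 38 mm high, standing on its flange: flange 42 mm diameter and 8 mm thick, barrel 30 mm diameter above it, dark bore on top. Origin: centre of the underside, z up. About 160 g.
- foot: Loose black rubber foot, 34 mm high: base 44 mm diameter, 34 mm diameter from 10 mm up to the top, small steel screw on top. Origin: centre of the underside, z up. About 50 g.
- red_knob: Loose red control knob, upright cylinder 36 mm diameter (39 mm over the fine ribs), 30 mm high, white pointer line on top. Origin: centre of the underside, z up. About 40 g.
- green_knob: Loose green control knob, same shape as the red one; belongs to no kit and stays where it is. Origin: centre of the underside.
- paint_jar: Bystander: small amber jar of touch-up paint with a white cap, 56 mm diameter, 65 mm high. Origin: centre of the underside.
- sanding_block: Bystander: cork sanding block, 90 (x) x 55 (y) x 29 mm. Origin: centre of the underside.
Mind the look-alikes: they are no part of the job. What is meant by the red_knob is not purple, and is the smaller of those in its own colour.

How it is judged (in metres and radians):
At the end, for the whole second after the job is handed in: Cap and bushing on the foam and bare floors of the blue tray, cover and foot on the foam and bare floors of the yellow tray, each upright within 15 mm of its pocket's centre along both tray axes; red knob upright on the cover within 12 mm of its centre; all released, at rest (x of hinge_cap in the frame of blue_tray between -0.015 and 0.015 m and y of hinge_cap in the frame of blue_tray between 0.029 and 0.059 m and z of hinge_cap in the frame of blue_tray between 0.003 and 0.011 m and angle between each of hinge_cap, bushing, cover, foot, red_knob's own z axis and vertical below 0.12 rad and linear speed of each of hinge_cap, bushing, cover, foot, red_knob below 0.02 m/s and angular speed of each of hinge_cap, bushing, cover, foot, red_knob below 0.3 rad/s and x of bushing in the frame of blue_tray between -0.015 and 0.015 m and y of bushing in the frame of blue_tray between -0.059 and -0.029 m and z of bushing in the frame of blue_tray between 0 and 0.008 m and x of cover in the frame of yellow_tray between -0.015 and 0.015 m and y of cover in the frame of yellow_tray between -0.059 and -0.029 m and z of cover in the frame of yellow_tray between 0.003 and 0.011 m and x of foot in the frame of yellow_tray between -0.015 and 0.015 m and y of foot in the frame of yellow_tray between 0.029 and 0.059 m and z of foot in the frame of yellow_tray between 0 and 0.008 m and horizontal distance between red_knob and cover below 0.012 m and z of red_knob in the frame of cover between 0.017 and 0.023 m); the robot touches nothing.
It fails at once if the green knob is moved by more than 25 mm or tipped over (distance of green_knob from where it was at the start of the episode above 0.025 m or angle between green_knob's own z axis and vertical above 0.5 rad).
It fails at once if the paint jar is moved by more than 25 mm or tipped over (distance of paint_jar from where it was at the start of the episode above 0.025 m or angle between paint_jar's own z axis and vertical above 0.5 rad).
It fails at once if the sanding block is moved by more than 25 mm or tipped over (distance of sanding_block from where it was at the start of the episode above 0.025 m or angle between sanding_block's own z axis and vertical above 0.5 rad).
It also fails if it takes over 125 s, if anything falls off the work surface, if the arm or the gripper's body presses on something with over 40 N, if the wrist force passes 120 N, or if a joint passes its speed limit or range.

### The arm

A 6-joint arm with a two-finger parallel gripper is mounted at the origin on the work surface. World frame = base frame: x ahead of the robot, y to its left, z up, the work surface at z = 0. Lengths are in mm, angles in rad, forces in N, time in s.
With the tool pointing down it reaches from about 275 to 750 mm from the base axis. Payload 10.2 kg.
Tool frame: the origin (TCP) lies midway between the tips of the shut fingers; the grasp point (between the pads) lies grasp_offset behind it (grasp_offset is the distance from the TCP to the grasp point, in mm); x points along the fingers, z is the direction in which the jaws open and shut, and the axes are right-handed (so a half turn about x gives the same grasp; the last joint's range is limited). The gripper opens to 85 mm and grips with 20 to 120 N. Pads are 22 mm wide; open, the fingers measure 114 mm over their backs; the gripper's body (76 mm by 85 mm) begins 54 mm behind the grasp point. The pads swing forward as they close: fully open they stand 13 mm farther back than shut.
Start: joints at [0.879, 0.313, 1.498, -0, 1.331, -0.223], TCP at [237.216, 468.358, 231.294] pointing down, gripper open.
Joint ranges: [-2.94, 2.94], [-0.97, 2.17], [0.19, 2.56], [-1.23, 4.37], [0.02, 3.11], [-2.88, 2.88]. Speed limits (rad/s): [2.39, 2.39, 3.01, 3.14, 3.14, 3.14].

### API

Orientations are given as a unit quaternion [w, x, y, z].
In Python, from rig import sense, capture, calibration, finish_job, grasp_offset gives the robot as it stands.
- The arm moves only by the shell command python3 -m jog 'ROWS' [FORCE]. ROWS is JSON, a list of rows, each an object with "linear": the shift along the tool's x, y, z scaled (see below), a list of three; "rotation": the turn, a rotation vector about the tool's x, y, z scaled (see below), a list of three; "grip": the finger opening in mm, from 0 to 85.4. A call has 1 to 20 rows; each row is the pose to reach, as a shift and turn from the pose measured when the call began, along the tool's axes at that moment; what a row does not reach only later rows make up. The controller multiplies each number of a shift by 0.3 m and each number of a turn by 0.5 rad. A row lasts 1/12 s, in which the tool goes at most 41.7 mm and 7.16 degrees, less where a joint would pass 70% of its speed; a pose out of reach is approached as far as the arm can. A call with a number of a shift or a turn outside -1 to 1 is refused whole. A call with a gripper value outside its range is refused whole. The fingers move at their own pace and stop on an object; FORCE is the grip in N (left out, the last holds). Time passes only in rows, so rows that repeat a pose let the fingers close. It gives the time, the measured TCP pose, the force and the opening at its end, in the units of the state.
- sense(): the state, without advancing time (a new reading comes with each control period).
- capture(name): name is "side" or "top"; returns (picture, depth): 384x512x3 uint8, red, green, blue; 384x512 float32, mm along the optical axis (not along the pixel's ray), 0 where there is no reading.
- calibration(name): a dict with "intrinsics" (3x3 intrinsics, pixels), "dist" ([k1, k2, p1, p2, k3] as OpenCV has them; the pictures are not rectified), "world_from_camera" (4x4, takes a point from camera to world coordinates). Camera axes: x right, y up, looking along -z (the intrinsics and any distortion apply to the point x, -y, -z); pixel columns grow to the right and rows downward; lengths in mm; the calibration is good to about 2 mm. A picture is of the moment at which its call begins. calibration takes no time and is no camera call.
- finish_job(): hands the job in, once; it reports no verdict.
The state is a dict: "time_s": time; "joints": joint angles; "dq": joint speeds; "tau": joint torques, N m; "eef_pos": TCP position; "ee_rot": TCP orientation; "force": force on the tool from outside, world axes, zero at the start; "wrist_torque": the same for the moment, N m; "grip_width": opening from 0.0 (shut) to 1.0 (fully open).
Only numpy, scipy, OpenCV 4.12 (cv2) and the standard library are available. Lean on these libraries where they do the work, as an engineer would, in place of code of your own. Each camera call takes 0.05 s, during which the arm holds its last target.

## Working session

There is one attempt and no reset: what is moved stays moved. The work goes in short steps, Python scripts to look and compute and a shell command to move; the robot and the scene stay as the last step left them, time stands still between calls to the robot, and variables do not carry over. Pictures are saved under pics/ and viewed, and the job is handed in when it is done.

```bash
ls; mkdir -p pics; python3 - <<'E'
from rig import sense, capture, calibration, grasp_offset
import cv2,numpy as np
print(sense(), grasp_offset)
for n in ("top","side"):
    p,d=capture(n); cv2.imwrite(f"pics/{n}0.png",cv2.resize(p[:,:,::-1],(800,600),interpolation=cv2.INTER_CUBIC)); np.savez(f"{n}0.npz",p=p,d=d)
    print(n,calibration(n))
E
```

```text
pics
{'time_s': 0.0, 'joints': array([ 8.78619746e-01,  3.13425583e-01,  1.49845578e+00,  2.83189671e-05,
        1.33099908e+00, -2.23394839e-01]), 'dq': array([ 4.39357715e-04, -4.02323215e-04,  1.23555123e-05, -1.14643176e-03,
       -1.46998971e-04,  4.31857896e-04]), 'tau': array([ 2.32105785e-04, -4.12267721e+01, -2.59740955e+01, -2.01708781e-04,
        4.16757830e-03,  4.02941134e-05]), 'eef_pos': array([237.02479408, 468.15403811, 230.74053352]), 'ee_rot': array([ 0.60202018, -0.37033791,  0.60288861,  0.37006331]), 'force': array([ 0.06270719, -0.23209746,  0.63343266]), 'wrist_torque': array([ 0.0292924 , -0.00873349,  0.01306456]), 'grip_width': 0.9978960513986649} 18.700000000000003
top {'intrinsics': array([[354.28401738,   0.        , 254.23183965],
       [  0.        , 354.28401738, 191.30286717],
       [  0.        ,   0.        ,   1.        ]]), 'dist': array([0.03260132, 0.        , 0.        , 0.        , 0.        ]), 'world_from_camera': array([[ 2.73934366e-02,  9.81193396e-01, -1.91073596e-01,
         2.67962657e+02],
       [-9.99550005e-01,  2.92234695e-02,  6.76579934e-03,
         1.54525001e+01],
       [ 1.22223910e-02,  1.90802275e-01,  9.81552395e-01,
         1.13745602e+03],
       [ 0.00000000e+00,  0.00000000e+00,  0.00000000e+00,
         1.00000000e+00]])}
side {'intrinsics': array([[377.22313835,   0.        , 255.45236297],
       [  0.        , 377.22313835, 193.45305201],
       [  0.        ,   0.        ,   1.        ]]), 'dist': array([-0.00583966,  0.        ,  0.        ,  0.        ,  0.        ]), 'world_from_camera': array([[ 9.74280881e-01,  1.57403468e-01, -1.61247984e-01,
         3.53903564e+02],
       [-2.25166334e-01,  7.07889219e-01, -6.69472162e-01,
        -6.36137092e+02],
       [ 8.76846882e-03,  6.88561546e-01,  7.25124894e-01,
         7.22666526e+02],
       [ 0.00000000e+00,  0.00000000e+00,  0.00000000e+00,
         1.00000000e+00]])}
```

View pics/top0.png

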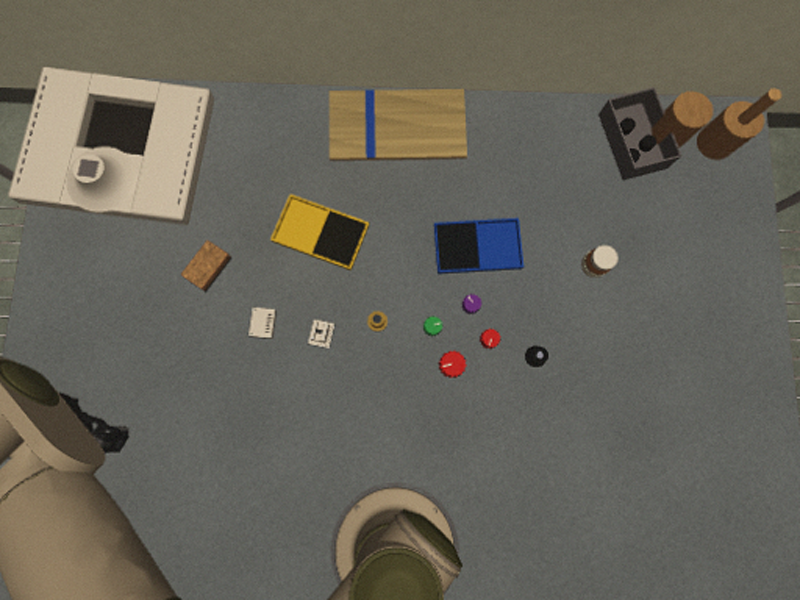

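View pics/side0.png

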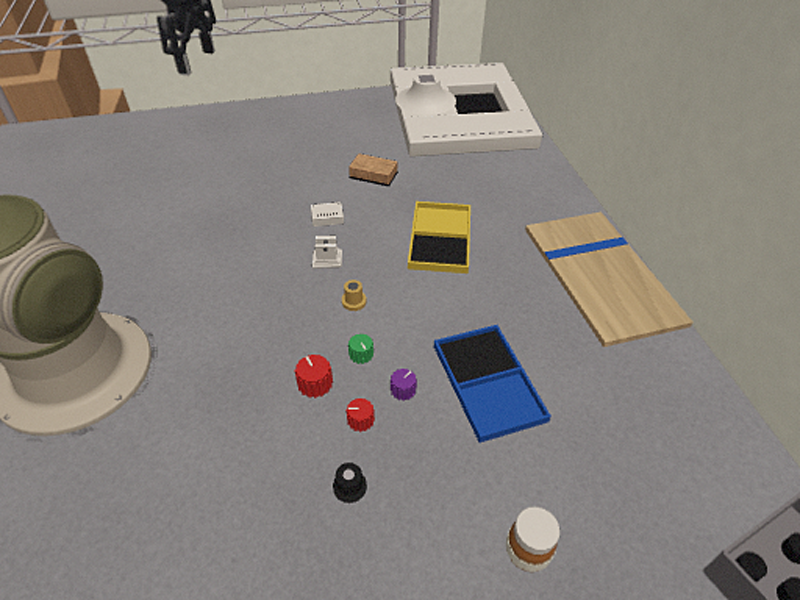

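The top view (800x600) shows a white cover at (262,323), a hinge cap at (321,334) and the bushing at (377,321). The green knob is at (433,326) and the rubber foot at (537,356). The yellow tray is at (320,231) with its foam on the right, and the blue tray is at (479,246) with its foam on the left.

There are three knobs that could be confused with the red one: a large red at (453,364), a small red at (490,338) and a purple at (472,303). The small red fits, since it isn't purple and is the smaller of the two reds. I'll confirm with a crop and measure.

```bash
cat > h.py <<'E'
import numpy as np,cv2
from rig import *
def cloud(n,d,cal=None):
    c=cal or calibration(n);K=c["intrinsics"];T=c["world_from_camera"]
    v,u=np.mgrid[0:d.shape[0],0:d.shape[1]]
    q=cv2.undistortPoints(np.stack([u.ravel(),v.ravel()],1).astype(np.float64)[:,None],K,np.array(c["dist"]))[:,0]
    z=d.ravel()
    P=np.stack([q[:,0]*z,-q[:,1]*z,-z],1)@T[:3,:3].T+T[:3,3]
    P[z<=0]=np.nan
    return P.reshape(*d.shape,3)
def px(n,pts):
    c=calibration(n);T=c["world_from_camera"]
    q=(np.atleast_2d(pts)-T[:3,3])@T[:3,:3]
    q[:,1]*=-1;q[:,2]*=-1
    return cv2.projectPoints(q,np.zeros(3),np.zeros(3),c["intrinsics"],np.array(c["dist"]))[0][:,0]
E
python3 - <<'E'
from h import *
for n in("top","side"):
    f=np.load(n+"0.npz");P=cloud(n,f["d"])
    W=(P[...,0]>200)&(P[...,0]<720)&(abs(P[...,1])<450)
    t=W&(abs(P[...,2])<8)
    print(n,"table plane",np.median(P[t][:,2]))
    A=np.c_[P[t][:,:2],np.ones(t.sum())];print(np.linalg.lstsq(A,P[t][:,2],rcond=None)[0])
    m=(W&(P[...,2]>9)).astype(np.uint8)
    k,l,s,c=cv2.connectedComponentsWithStats(m)
    for i in range(1,k):
        if s[i,4]<12: continue
        Q=P[l==i];zt=np.percentile(Q[:,2],95);top=Q[Q[:,2]>zt-5]
        print(i,"px",c[i].round(0),"n",s[i,4],"ztop",zt.round(0),"topmid",((top.max(0)+top.min(0))/2).round(0)[:2],"ext",np.ptp(top,axis=0).round(0)[:2],"all",((Q.max(0)+Q.min(0))/2).round(0)[:2],np.ptp(Q,axis=0).round(0)[:2])
f=np.load("top0.npz")["p"][:,:,::-1];g=np.load("side0.npz")["p"][:,:,::-1]
a=cv2.resize(f[175:255,150:360],None,fx=3.8,fy=3.8,interpolation=cv2.INTER_CUBIC)
b=cv2.resize(g[210:330,175:305],(int(290*130/120),290))
cv2.imwrite("pics/crop.png",np.vstack([a,np.pad(b,((0,0),(0,a.shape[1]-b.shape[1]),(0,0)))]))
E
```

```text
top table plane -0.011159130185887989
[ 1.92695836e-03 -2.47733103e-04 -7.30384158e-01]
1 px [122. 122.] n 37 ztop 38.0 topmid [704. 448.] ext [30.  3.] all [702. 448.] [34.  3.]
2 px [206. 148.] n 377 ztop 18.0 topmid [628. 175.] ext [155. 199.] all [627. 174.] [157. 202.]
3 px [305. 157.] n 346 ztop 19.0 topmid [ 607. -159.] ext [121. 185.] all [ 608. -159.] [123. 186.]
49 px [131. 170.] n 514 ztop 32.0 topmid [545. 407.] ext [99. 85.] all [545. 406.] [101.  87.]
61 px [383. 167.] n 340 ztop 68.0 topmid [ 575. -404.] ext [49. 48.] all [ 573. -402.] [54. 52.]
101 px [302. 194.] n 122 ztop 32.0 topmid [ 480. -146.] ext [33. 35.] all [ 481. -145.] [38. 38.]
102 px [168. 206.] n 289 ztop 23.0 topmid [429. 281.] ext [60. 51.] all [429. 281.] [60. 51.]
103 px [241. 205.] n 90 ztop 41.0 topmid [440.  48.] ext [26. 26.] all [441.  47.] [32. 36.]
104 px [277. 208.] n 114 ztop 33.0 topmid [432. -66.] ext [33. 32.] all [432. -64.] [34. 35.]
105 px [205. 213.] n 169 ztop 47.0 topmid [411. 163.] ext [37. 33.] all [411. 159.] [48. 42.]
106 px [314. 216.] n 117 ztop 33.0 topmid [ 410. -181.] ext 
[... 1041 characters left out ...]
440.  48.] [36. 34.]
47 px [314. 244.] n 767 ztop 18.0 topmid [ 607. -159.] ext [123. 190.] all [ 607. -159.] [123. 190.]
49 px [231. 222.] n 229 ztop 32.0 topmid [431. -66.] ext [36. 33.] all [431. -67.] [37. 35.]
67 px [200. 239.] n 487 ztop 42.0 topmid [ 354. -106.] ext [50. 50.] all [ 354. -106.] [52. 51.]
86 px [258. 245.] n 255 ztop 32.0 topmid [ 479. -144.] ext [37. 38.] all [ 479. -145.] [38. 38.]
89 px [230. 264.] n 279 ztop 32.0 topmid [ 409. -183.] ext [36. 34.] all [ 409. -181.] [38. 39.]
90 px [223. 307.] n 328 ztop 35.0 topmid [ 377. -278.] ext [33. 34.] all [ 377. -279.] [37. 37.]
91 px [341. 345.] n 1062 ztop 66.0 topmid [ 574. -406.] ext [49. 49.] all [ 572. -408.] [53. 53.]
```

View pics/crop.png

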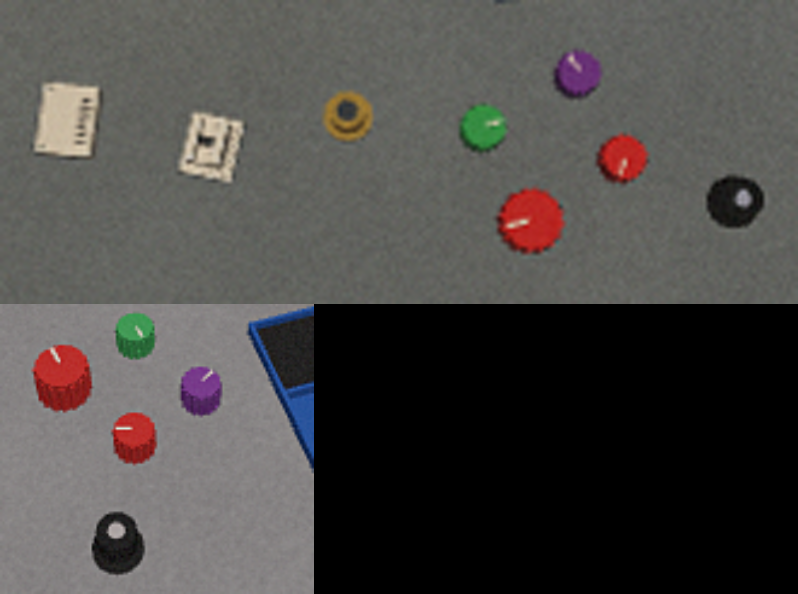

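The small red knob (crop (623,158), world about (409,-181), 36 mm across) is the one meant: the other red is about 50 mm across and the purple is excluded. Both cameras agree to about 2 mm. Next I'll get the yaws and tray frames.

```bash
python3 - <<'E'
from h import *
from scipy.optimize import least_squares
C={n:(np.load(n+"0.npz")) for n in("top","side")}
PC={n:cloud(n,C[n]["d"]) for n in C}
def pts(c,r,zlo,zhi,n):
    P=PC[n];m=(np.hypot(P[...,0]-c[0],P[...,1]-c[1])<r)&(P[...,2]>zlo)&(P[...,2]<zhi);return P[m]
for nm,c,r,lo,hi in(("cover",(428,281),50,10,40),("cap_all",(411,162),45,6,60),("captop",(411,162),40,25,60),("yel",(627,175),140,10,30),("blue",(607,-159),140,10,30)):
    for n in C:
        Q=pts(c,r,lo,hi,n)[:,:2].astype(np.float32)
        R=cv2.minAreaRect(Q);print(nm,n,len(Q),[np.round(x,1) for x in R])
# tray foam/bare centers by colour: image
for n in C:
    p=C[n]["p"].astype(int);P=PC[n]
    for nm,c in(("yel",(627,175)),("blue",(607,-159))):
        m=(np.hypot(P[...,0]-c[0],P[...,1]-c[1])<120)&(p.max(2)<50)
        print(nm,n,"foam",np.median(P[m],0).round(0))
# cover slots
p=C["top"]["p"].astype(int);P=PC["top"];m=(np.hypot(P[...,0]-428,P[...,1]-281)<28)&(p.max(2)<110);print("slots",P[m].mean(0),m.sum())
from scipy.spatial.transform import Rotation as Ro
q=sense()["ee_rot"];print(Ro.from_quat(q[[1,2,3,0]]).as_matrix().round(3))
E
```

```text
cover top 287 [array([429.3, 281.3]), array([47.5, 59.9]), np.float64(85.6)]
cover side 238 [array([428. , 281.2]), array([48.9, 59.7]), np.float64(87.1)]
cap_all top 195 [array([411.6, 161.5]), array([41.4, 51.4]), np.float64(79.0)]
cap_all side 292 [array([410.4, 160.8]), array([38.8, 50.5]), np.float64(82.6)]
captop top 121 [array([411.7, 161.7]), array([29.3, 35.9]), np.float64(78.8)]
captop side 163 [array([410.5, 161.5]), array([32.1, 35.5]), np.float64(79.4)]
yel top 374 [array([628.1, 175.3]), array([181.5, 108.7]), np.float64(71.4)]
yel side 398 [array([626.7, 176.6]), array([184.8, 107.6]), np.float64(71.2)]
blue top 439 [array([ 566.5, -163.7]), array([192.4, 180.5]), np.float64(5.2)]
blue side 829 [array([ 565. , -162.3]), array([193.8, 183.6]), np.float64(5.2)]
yel top foam [617. 136.   7.]
blue top foam [ 607. -117.    7.]
yel side foam [613. 140.   7.]
blue side foam [ 604. -114.    7.]
slots [426.89005762 259.03732708   6.8173749 ] 29
[[-0.001 -0.892  0.452]
 [-0.001  0.452  0.892]
 [-1.     0.    -0.001]]
```

```bash
cat >> h.py <<'E'
from scipy.spatial.transform import Rotation as Ro
def go(x,y,z,yaw):
    s=sense();q=s["ee_rot"];R=Ro.from_quat(q[[1,2,3,0]]);M=R.as_matrix()
    d=(np.array([x,y,z])-s["eef_pos"])
    l=M.T@d/300
    a=np.deg2rad(yaw);zt=np.array([np.cos(a),np.sin(a),0]);xt=np.array([0,0,-1.]);yt=np.cross(zt,xt)
    rv=(R.inv()*Ro.from_matrix(np.stack([xt,yt,zt],1))).as_rotvec()
    j6=np.rad2deg(np.arctan2(y,x))-yaw
    print("lin",l.round(4),"rot",(rv/0.5).round(4),"|deg",np.rad2deg(np.linalg.norm(rv)).round(1),"rows>=",max(np.linalg.norm(d)/41.7,np.rad2deg(np.linalg.norm(rv))/7.16).__round__(1),"j6",j6.round(0),"from",s["eef_pos"].round(1),"yaw",np.rad2deg(np.arctan2(M[1,2],M[0,2])).round(1),"t",round(s["time_s"],2),"w",round(s["grip_width"]*85.4,1),"F",s["force"].round(1))
E
python3 - <<'E'
from h import *
for n in("top","side"):
    P=cloud(n,np.load(n+"0.npz")["d"])
    m=(P[...,2]>11)&(P[...,2]<30)&(np.hypot(P[...,0]-607,P[...,1]+159)<115);print(cv2.minAreaRect(P[m][:,:2].astype(np.float32)))
go(428.6,281.2,110,86.5)
E
```

```text
((580.021728515625, -162.50013732910156), (165.2053985595703, 180.49281311035156), 5.209377288818359)
((578.02685546875, -161.0818328857422), (167.52291870117188, 183.64749145507812), 5.2237420082092285)
lin [ 0.4027 -0.8512 -0.2671] rot [-0.8155 -0.002  -0.001 ] |deg 23.4 rows>= 7.0 j6 -53.0 from [237.1 468.2 230.8] yaw 63.1 t 0.1 w 85.4 F [ 0.4 -0.4  0.1]
```

```bash
python3 -m jog '[{"linear":[0.40,-0.851,-0.267],"rotation":[-0.8155,0,0],"grip":64},{"linear":[0.40,-0.851,-0.267],"rotation":[-0.8155,0,0],"grip":64},{"linear":[0.40,-0.851,-0.267],"rotation":[-0.8155,0,0],"grip":64},{"linear":[0.40,-0.851,-0.267],"rotation":[-0.8155,0,0],"grip":64},{"linear":[0.40,-0.851,-0.267],"rotation":[-0.8155,0,0],"grip":64},{"linear":[0.40,-0.851,-0.267],"rotation":[-0.8155,0,0],"grip":64},{"linear":[0.40,-0.851,-0.267],"rotation":[-0.8155,0,0],"grip":64},{"linear":[0.40,-0.851,-0.267],"rotation":[-0.8155,0,0],"grip":64},{"linear":[0.40,-0.851,-0.267],"rotation":[-0.8155,0,0],"grip":64},{"linear":[0.40,-0.851,-0.267],"rotation":[-0.8155,0,0],"grip":64},{"linear":[0.40,-0.851,-0.267],"rotation":[-0.8155,0,0],"grip":64}]' 40; python3 -c "
from h import *
go(428.6,281.2,6,86.5)"
```

```text
time_s: 1.02
eef_pos: [427.9, 282.2, 111.4]
ee_rot: [0.515, -0.485, 0.515, 0.485]
force: [-0.5, -0.2, 0.2]
grip_width: 0.749
lin [ 0.3513 -0.0025 -0.0032] rot [ 0.0021 -0.0009 -0.0005] |deg 0.1 rows>= 2.5 j6 -53.0 from [427.9 282.2 111.4] yaw 86.6 t 1.02 w 63.9 F [-0.5 -0.2  0.2]
```

```bash
python3 -m jog '[{"linear":[0.12,-0.002,-0.003],"rotation":[0,0,0],"grip":64},{"linear":[0.22,-0.002,-0.003],"rotation":[0,0,0],"grip":64},{"linear":[0.29,-0.002,-0.003],"rotation":[0,0,0],"grip":64},{"linear":[0.345,-0.002,-0.003],"rotation":[0,0,0],"grip":64},{"linear":[0.35,-0.002,-0.003],"rotation":[0,0,0],"grip":64},{"linear":[0.35,-0.002,-0.003],"rotation":[0,0,0],"grip":64},{"linear":[0.35,-0.002,-0.003],"rotation":[0,0,0],"grip":64}]' 40; python3 - <<'E'
from h import *
go(428.6,281.2,6,86.5)
p,d=capture("side");cv2.imwrite("pics/a1.png",cv2.resize(p[100:180,160:270,::-1],None,fx=6,fy=6))
E
```

```text
time_s: 1.6
eef_pos: [428.7, 282.2, 7.7]
ee_rot: [0.515, -0.485, 0.514, 0.485]
force: [0.1, 0.1, -0.4]
grip_width: 0.746
lin [ 0.0057  0.0002 -0.0032] rot [0.0045 0.0008 0.0032] |deg 0.2 rows>= 0.0 j6 -53.0 from [428.7 282.2   7.7] yaw 86.6 t 1.6 w 63.8 F [ 0.1  0.1 -0.4]
```

View pics/a1.png

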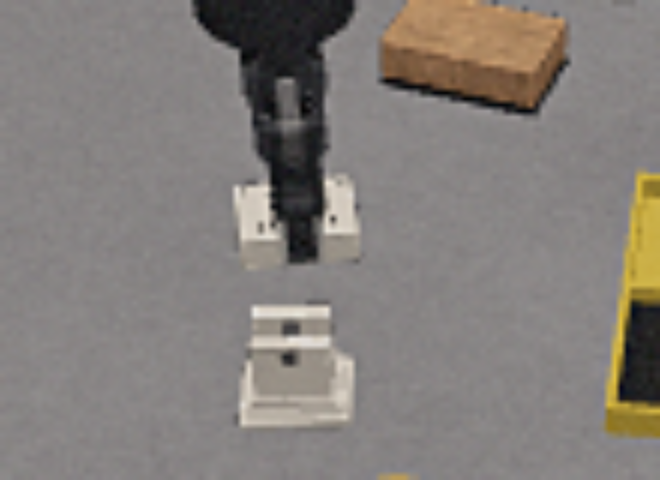

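The fingers straddle the cover across its narrow sides, with the near finger at (300,230) centred on its edge. Closing and lifting.

```bash
python3 -m jog '[{"linear":[0.006,0,0],"rotation":[0,0,0],"grip":30},{"linear":[0.006,0,0],"rotation":[0,0,0],"grip":30},{"linear":[0.006,0,0],"rotation":[0,0,0],"grip":30},{"linear":[0.006,0,0],"rotation":[0,0,0],"grip":30},{"linear":[0.006,0,0],"rotation":[0,0,0],"grip":30},{"linear":[0.006,0,0],"rotation":[0,0,0],"grip":30},{"linear":[-0.05,0,0],"rotation":[0,0,0],"grip":30},{"linear":[-0.15,0,0],"rotation":[0,0,0],"grip":30},{"linear":[-0.27,0,0],"rotation":[0,0,0],"grip":30},{"linear":[-0.33,0,0],"rotation":[0,0,0],"grip":30},{"linear":[-0.35,0,0],"rotation":[0,0,0],"grip":30},{"linear":[-0.35,0,0],"rotation":[0,0,0],"grip":30}]' 40; python3 - <<'E'
from h import *
go(613.3,134.3,110,-18.7)
p,d=capture("side");cv2.imwrite("pics/a2.png",cv2.resize(p[60:180,140:270,::-1],None,fx=5,fy=5))
E
```

```text
time_s: 2.65
eef_pos: [429.3, 282.3, 114.2]
ee_rot: [0.516, -0.486, 0.513, 0.484]
force: [-0.6, -1.0, -0.7]
grip_width: 0.524
lin [ 0.0163 -0.6415 -0.4561] rot [3.6762e+00 1.1500e-02 3.5000e-03] |deg 105.3 rows>= 14.7 j6 31.0 from [429.3 282.3 114.2] yaw 86.6 t 2.65 w 44.7 F [-0.6 -1.  -0.7]
```

View pics/a2.png

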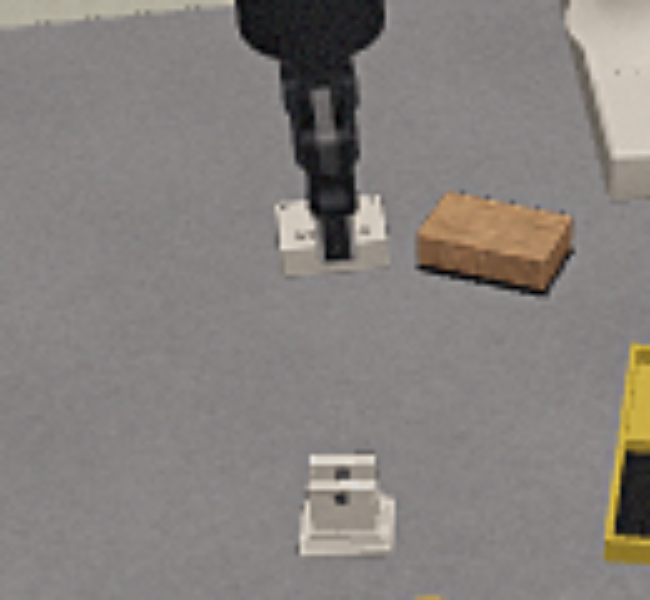

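The cover is held level, opening 44.7 mm. Carrying it over the yellow foam and turning so the jaws lie along the tray's long pocket side.

```bash
python3 -m jog '[{"linear":[0,-0.64,-0.456],"rotation":[0.92,0.01,0],"grip":30},{"linear":[0,-0.64,-0.456],"rotation":[0.92,0.01,0],"grip":30},{"linear":[0,-0.64,-0.456],"rotation":[0.92,0.01,0],"grip":30},{"linear":[0,-0.64,-0.456],"rotation":[0.92,0.01,0],"grip":30},{"linear":[0,-0.64,-0.456],"rotation":[0.92,0.01,0],"grip":30},{"linear":[0,-0.64,-0.456],"rotation":[0.92,0.01,0],"grip":30},{"linear":[0,-0.64,-0.456],"rotation":[0.92,0.01,0],"grip":30},{"linear":[0,-0.64,-0.456],"rotation":[0.92,0.01,0],"grip":30}]'
python3 -m jog '[{"linear":[0,0,0],"rotation":[0.92,0,0],"grip":30},{"linear":[0,0,0],"rotation":[0.92,0,0],"grip":30},{"linear":[0,0,0],"rotation":[0.92,0,0],"grip":30},{"linear":[0,0,0],"rotation":[0.92,0,0],"grip":30},{"linear":[0,0,0],"rotation":[0.92,0,0],"grip":30}]'
python3 -m jog '[{"linear":[0,0,0],"rotation":[0.92,0,0],"grip":30},{"linear":[0,0,0],"rotation":[0.92,0,0],"grip":30},{"linear":[0,0,0],"rotation":[0.92,0,0],"grip":30},{"linear":[0,0,0],"rotation":[0.92,0,0],"grip":30},{"linear":[0,0,0],"rotation":[0.92,0,0],"grip":30}]'
python3 -m jog '[{"linear":[0,0,0],"rotation":[0.92,0,0],"grip":30},{"linear":[0,0,0],"rotation":[0.92,0,0],"grip":30},{"linear":[0,0,0],"rotation":[0.92,0,0],"grip":30},{"linear":[0,0,0],"rotation":[0.92,0,0],"grip":30},{"linear":[0,0,0],"rotation":[0.92,0,0],"grip":30},{"linear":[0,0,0],"rotation":[0.92,0,0],"grip":30}]'
python3 -c "
from h import *
go(613.3,134.3,13.5,-18.7)"
```

```text
time_s: 3.37
eef_pos: [611.8, 133.0, 110.3]
ee_rot: [0.61, -0.355, 0.614, 0.354]
force: [0.4, 0.8, 0.1]
grip_width: 0.527
time_s: 3.78
eef_pos: [610.5, 134.1, 109.1]
ee_rot: [0.675, -0.206, 0.679, 0.204]
force: [-0.1, 0.2, -0.5]
grip_width: 0.528
time_s: 4.2
eef_pos: [609.6, 134.8, 108.3]
ee_rot: [0.703, -0.047, 0.708, 0.044]
force: [-0.3, -0.1, -0.2]
grip_width: 0.525
time_s: 4.7
eef_pos: [609.1, 135.2, 107.9]
ee_rot: [0.695, 0.112, 0.7, -0.116]
force: [0.1, 0.3, -0.5]
grip_width: 0.526
lin [0.3146 0.0035 0.0161] rot [ 0.0032 -0.0123  0.0126] |deg 0.5 rows>= 2.3 j6 31.0 from [609.1 135.2 107.9] yaw -18.6 t 4.7 w 44.9 F [ 0.1  0.3 -0.5]
```

```bash
python3 -m jog '[{"linear":[0.1,0.003,0.016],"rotation":[0,-0.012,0.012],"grip":30},{"linear":[0.19,0.003,0.016],"rotation":[0,-0.012,0.012],"grip":30},{"linear":[0.25,0.003,0.016],"rotation":[0,-0.012,0.012],"grip":30},{"linear":[0.29,0.003,0.016],"rotation":[0,-0.012,0.012],"grip":30},{"linear":[0.31,0.003,0.016],"rotation":[0,-0.012,0.012],"grip":30},{"linear":[0.31,0.003,0.016],"rotation":[0,-0.012,0.012],"grip":30},{"linear":[0.31,0.003,0.016],"rotation":[0,-0.012,0.012],"grip":30}]'; python3 - <<'E'
from h import *
go(613.3,134.3,13.5,-18.7)
p,d=capture("side");cv2.imwrite("pics/a3.png",cv2.resize(p[90:190,220:340,::-1],None,fx=6,fy=6))
E
```

```text
time_s: 5.28
eef_pos: [613.7, 134.3, 15.7]
ee_rot: [0.698, 0.113, 0.698, -0.113]
force: [0.1, -0.2, 0.1]
grip_width: 0.526
lin [ 0.0073 -0.0004 -0.0013] rot [ 0.008   0.0024 -0.0003] |deg 0.2 rows>= 0.1 j6 31.0 from [613.7 134.3  15.7] yaw -18.5 t 5.28 w 44.9 F [ 0.1 -0.2  0.1]
```

View pics/a3.png

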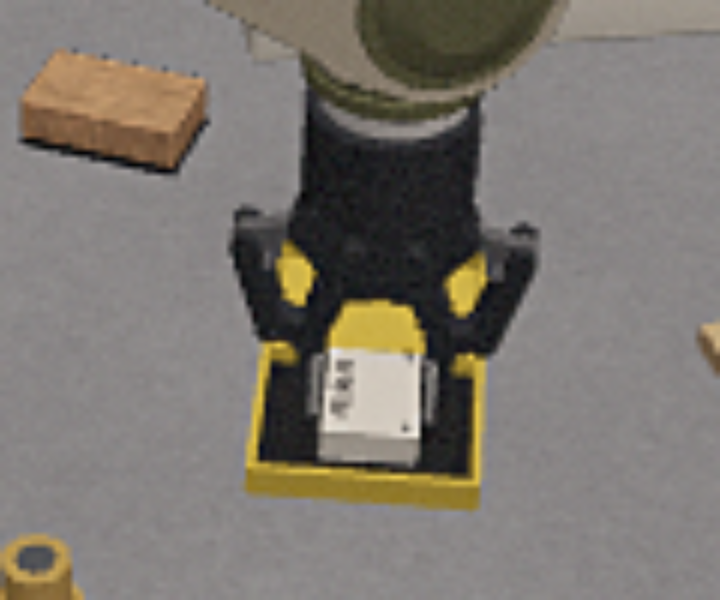

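The cover hangs centred over the foam, spanning (320-420, 350-465). Lowering about 2 mm, then opening.

```bash
python3 -m jog '[{"linear":[0.005,0,0],"rotation":[0,0,0],"grip":30},{"linear":[0.009,0,0],"rotation":[0,0,0],"grip":30},{"linear":[0.009,0,0],"rotation":[0,0,0],"grip":30}]'; 
python3 -m jog '[{"linear":[0,0,0],"rotation":[0,0,0],"grip":58},{"linear":[0,0,0],"rotation":[0,0,0],"grip":58},{"linear":[0,0,0],"rotation":[0,0,0],"grip":58},{"linear":[0,0,0],"rotation":[0,0,0],"grip":58},{"linear":[-0.05,0,0],"rotation":[0,0,0],"grip":58},{"linear":[-0.15,0,0],"rotation":[0,0,0],"grip":58},{"linear":[-0.28,0,0],"rotation":[0,0,0],"grip":58},{"linear":[-0.35,0,0],"rotation":[0,0,0],"grip":58},{"linear":[-0.35,0,0],"rotation":[0,0,0],"grip":58}]'
python3 - <<'E'
from h import *
go(411.1,161.4,110,-101)
go(411.1,161.4,110,79)
p,d=capture("side");cv2.imwrite("pics/a4.png",cv2.resize(p[90:190,220:340,::-1],None,fx=6,fy=6))
E
```

```text
time_s: 5.58
eef_pos: [614.3, 134.4, 14.3]
ee_rot: [0.699, 0.113, 0.697, -0.113]
force: [-2.2, 0.6, 8.0]
grip_width: 0.521
time_s: 6.33
eef_pos: [616.2, 134.6, 124.7]
ee_rot: [0.702, 0.114, 0.694, -0.112]
force: [0.7, -0.4, 0.0]
grip_width: 0.68
lin [ 0.041  -0.1315 -0.6775] rot [ 2.8823  0.0128 -0.0227] |deg 82.6 rows>= 11.5 j6 122.0 from [616.2 134.6 124.7] yaw -18.4 t 6.33 w 58.1 F [ 0.7 -0.4  0. ]
lin [ 0.041  -0.1315 -0.6775] rot [-3.4009  0.0235  0.0132] |deg 97.4 rows>= 13.6 j6 -58.0 from [616.2 134.6 124.7] yaw -18.4 t 6.33 w 58.1 F [ 0.7 -0.4  0. ]
```

View pics/a4.png

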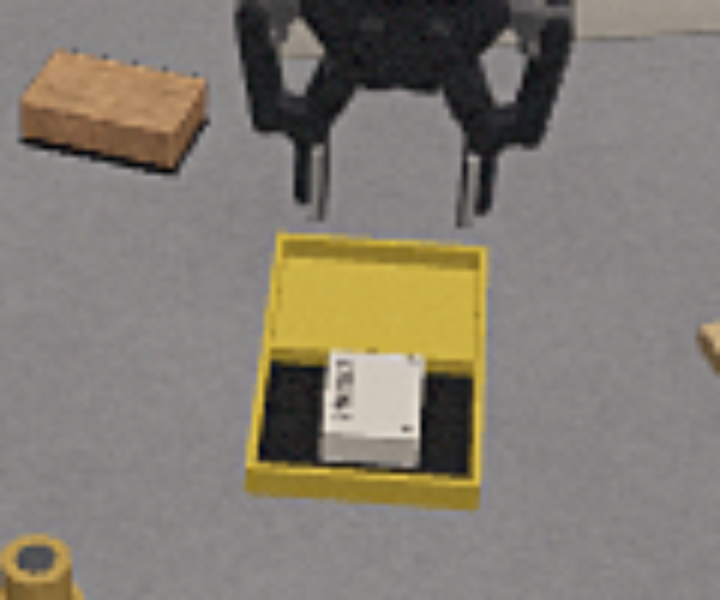

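The cover sits flat on the foam, slots up, centred at about (370,408). Next the hinge cap: I'll grip it across its 36 mm block side, which needs only a small turn.

```bash
python3 -m jog '[{"linear":[0.04,-0.13,-0.678],"rotation":[-0.26,0.013,0.01],"grip":60},{"linear":[0.04,-0.13,-0.678],"rotation":[-0.26,0.013,0.01],"grip":60},{"linear":[0.04,-0.13,-0.678],"rotation":[-0.26,0.013,0.01],"grip":60},{"linear":[0.04,-0.13,-0.678],"rotation":[-0.26,0.013,0.01],"grip":60},{"linear":[0.04,-0.13,-0.678],"rotation":[-0.26,0.013,0.01],"grip":60},{"linear":[0.04,-0.13,-0.678],"rotation":[-0.26,0.013,0.01],"grip":60},{"linear":[0.04,-0.13,-0.678],"rotation":[-0.26,0.013,0.01],"grip":60},{"linear":[0.04,-0.13,-0.678],"rotation":[-0.26,0.013,0.01],"grip":60},{"linear":[0.04,-0.13,-0.678],"rotation":[-0.26,0.013,0.01],"grip":60}]'
python3 - <<'E'
from h import *
go(411.1,161.4,20,-11)
E
```

```text
time_s: 7.13
eef_pos: [410.9, 161.6, 108.0]
ee_rot: [0.705, 0.07, 0.703, -0.065]
force: [0.1, 0.4, 0.4]
grip_width: 0.704
lin [ 0.2933 -0.0027  0.0003] rot [-0.0004  0.0034 -0.014 ] |deg 0.4 rows>= 2.1 j6 32.0 from [410.9 161.6 108. ] yaw -11.0 t 7.13 w 60.1 F [0.1 0.4 0.4]
```

```bash
python3 -m jog '[{"linear":[0.1,-0.002,0],"rotation":[0,0,-0.01],"grip":60},{"linear":[0.18,-0.002,0],"rotation":[0,0,-0.01],"grip":60},{"linear":[0.25,-0.002,0],"rotation":[0,0,-0.01],"grip":60},{"linear":[0.293,-0.002,0],"rotation":[0,0,-0.01],"grip":60},{"linear":[0.293,-0.002,0],"rotation":[0,0,-0.01],"grip":60},{"linear":[0.293,-0.002,0],"rotation":[0,0,-0.01],"grip":60},{"linear":[0.293,-0.002,0],"rotation":[0,0,-0.01],"grip":60}]'; python3 - <<'E'
from h import *
go(411.1,161.4,20,-11)
p,d=capture("side");cv2.imwrite("pics/a5.png",cv2.resize(p[100:180,160:270,::-1],None,fx=6,fy=6))
E
```

```text
time_s: 7.72
eef_pos: [412.0, 161.6, 20.7]
ee_rot: [0.705, 0.069, 0.703, -0.067]
force: [-0.6, 0.2, 0.4]
grip_width: 0.703
lin [ 0.0023 -0.0012 -0.0029] rot [-0.001   0.0059 -0.0047] |deg 0.2 rows>= 0.0 j6 32.0 from [412.  161.6  20.7] yaw -11.0 t 7.72 w 60.0 F [-0.6  0.2  0.4]
```

View pics/a5.png

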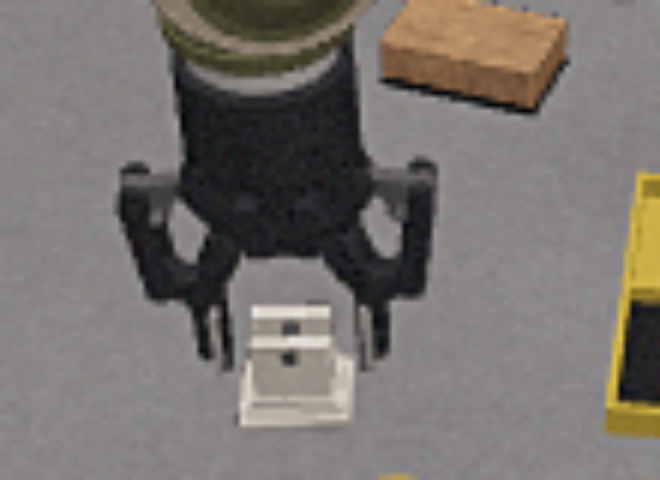

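The fingertips at (225,360) and (365,360) straddle the block above its foot. Closing and lifting to about 130.

```bash
python3 -m jog '[{"linear":[0.002,0,0],"rotation":[0,0,0],"grip":15},{"linear":[0.002,0,0],"rotation":[0,0,0],"grip":15},{"linear":[0.002,0,0],"rotation":[0,0,0],"grip":15},{"linear":[0.002,0,0],"rotation":[0,0,0],"grip":15},{"linear":[0.002,0,0],"rotation":[0,0,0],"grip":15},{"linear":[0.002,0,0],"rotation":[0,0,0],"grip":15},{"linear":[0.002,0,0],"rotation":[0,0,0],"grip":15},{"linear":[-0.05,0,0],"rotation":[0,0,0],"grip":15},{"linear":[-0.15,0,0],"rotation":[0,0,0],"grip":15},{"linear":[-0.27,0,0],"rotation":[0,0,0],"grip":15},{"linear":[-0.36,0,0],"rotation":[0,0,0],"grip":15},{"linear":[-0.36,0,0],"rotation":[0,0,0],"grip":15},{"linear":[-0.36,0,0],"rotation":[0,0,0],"grip":15}]' 40; python3 - <<'E'
from h import *
go(603.5,-115.2,120,5.2)
p,d=capture("side");cv2.imwrite("pics/a6.png",cv2.resize(p[60:180,140:270,::-1],None,fx=5,fy=5))
E
```

```text
time_s: 8.85
eef_pos: [412.2, 161.5, 130.1]
ee_rot: [0.706, 0.069, 0.701, -0.067]
force: [-0.9, -0.0, 0.2]
grip_width: 0.409
lin [ 0.0362 -0.7835  0.8021] rot [-0.5662  0.0142 -0.0051] |deg 16.2 rows>= 8.1 j6 -16.0 from [412.2 161.5 130.1] yaw -11.0 t 8.85 w 34.9 F [-0.9 -0.   0.2]
```

View pics/a6.png

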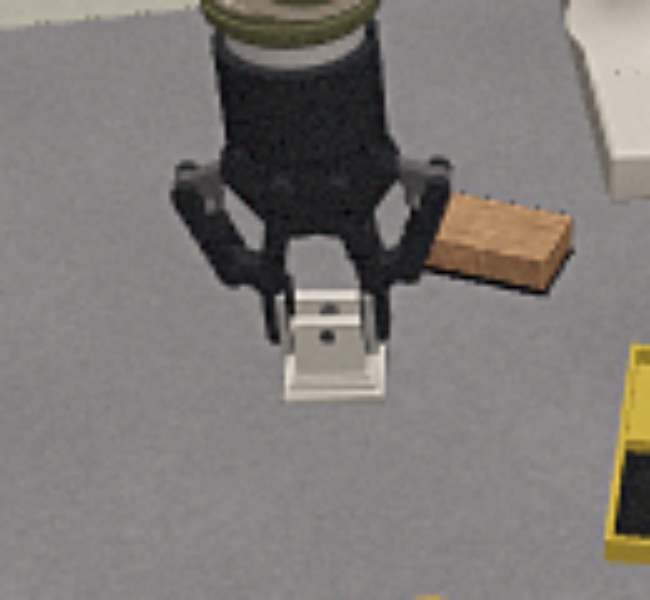

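```bash
python3 -m jog '[{"linear":[0.03,-0.783,0.802],"rotation":[-0.566,0.014,0],"grip":15},{"linear":[0.03,-0.783,0.802],"rotation":[-0.566,0.014,0],"grip":15},{"linear":[0.03,-0.783,0.802],"rotation":[-0.566,0.014,0],"grip":15},{"linear":[0.03,-0.783,0.802],"rotation":[-0.566,0.014,0],"grip":15},{"linear":[0.03,-0.783,0.802],"rotation":[-0.566,0.014,0],"grip":15},{"linear":[0.03,-0.783,0.802],"rotation":[-0.566,0.014,0],"grip":15},{"linear":[0.03,-0.783,0.802],"rotation":[-0.566,0.014,0],"grip":15},{"linear":[0.03,-0.783,0.802],"rotation":[-0.566,0.014,0],"grip":15},{"linear":[0.03,-0.783,0.802],"rotation":[-0.566,0.014,0],"grip":15},{"linear":[0.03,-0.783,0.802],"rotation":[-0.566,0.014,0],"grip":15},{"linear":[0.03,-0.783,0.802],"rotation":[-0.566,0.014,0],"grip":15}]'
python3 -c "
from h import *
go(603.5,-115.2,29,5.2)"
```

```text
time_s: 9.82
eef_pos: [601.9, -115.0, 118.1]
ee_rot: [0.704, -0.03, 0.708, 0.033]
force: [-0.4, 0.6, -1.1]
grip_width: 0.409
lin [ 0.2969 -0.0024  0.0071] rot [-0.002  -0.0112 -0.0085] |deg 0.4 rows>= 2.1 j6 -16.0 from [ 601.9 -115.   118.1] yaw 5.1 t 9.82 w 34.9 F [-0.4  0.6 -1.1]
```

```bash
python3 -m jog '[{"linear":[0.1,-0.002,0.006],"rotation":[0,-0.011,-0.008],"grip":15},{"linear":[0.18,-0.002,0.006],"rotation":[0,-0.011,-0.008],"grip":15},{"linear":[0.24,-0.002,0.006],"rotation":[0,-0.011,-0.008],"grip":15},{"linear":[0.28,-0.002,0.006],"rotation":[0,-0.011,-0.008],"grip":15},{"linear":[0.297,-0.002,0.006],"rotation":[0,-0.011,-0.008],"grip":15},{"linear":[0.297,-0.002,0.006],"rotation":[0,-0.011,-0.008],"grip":15},{"linear":[0.297,-0.002,0.006],"rotation":[0,-0.011,-0.008],"grip":15}]'; python3 - <<'E'
from h import *
go(603.5,-115.2,27.5,5.2)
p,d=capture("side");cv2.imwrite("pics/a7.png",cv2.resize(p[170:290,240:370,::-1],None,fx=5,fy=5))
E
```

```text
time_s: 10.4
eef_pos: [603.2, -114.5, 29.6]
ee_rot: [0.707, -0.032, 0.706, 0.032]
force: [0.2, -0.9, -0.8]
grip_width: 0.411
lin [ 0.0068 -0.0026  0.0007] rot [-0.0003  0.0009  0.    ] |deg 0.0 rows>= 0.1 j6 -16.0 from [ 603.2 -114.5   29.6] yaw 5.2 t 10.4 w 35.1 F [ 0.2 -0.9 -0.8]
```

View pics/a7.png

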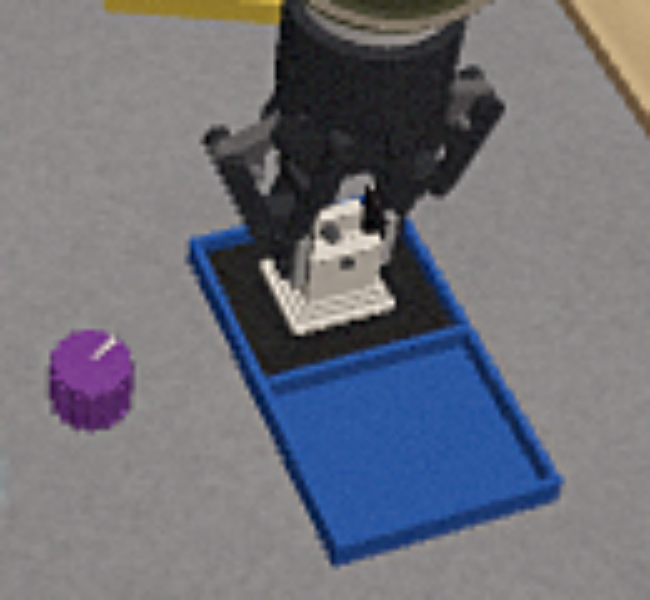

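The cap is over the middle of the foam, its foot near (335,300). Lowering to contact and releasing.

```bash
python3 -m jog '[{"linear":[0.005,-0.002,0],"rotation":[0,0,0],"grip":15},{"linear":[0.009,-0.002,0],"rotation":[0,0,0],"grip":15},{"linear":[0.009,-0.002,0],"rotation":[0,0,0],"grip":15}]'; 
python3 -m jog '[{"linear":[0,0,0],"rotation":[0,0,0],"grip":58},{"linear":[0,0,0],"rotation":[0,0,0],"grip":58},{"linear":[0,0,0],"rotation":[0,0,0],"grip":58},{"linear":[0,0,0],"rotation":[0,0,0],"grip":58},{"linear":[0,0,0],"rotation":[0,0,0],"grip":58},{"linear":[-0.05,0,0],"rotation":[0,0,0],"grip":58},{"linear":[-0.15,0,0],"rotation":[0,0,0],"grip":58},{"linear":[-0.28,0,0],"rotation":[0,0,0],"grip":58},{"linear":[-0.35,0,0],"rotation":[0,0,0],"grip":58},{"linear":[-0.35,0,0],"rotation":[0,0,0],"grip":58}]'
python3 - <<'E'
from h import *
go(439.7,48.8,110,5.2)
p,d=capture("side");cv2.imwrite("pics/a8.png",cv2.resize(p[170:290,240:370,::-1],None,fx=5,fy=5))
E
```

```text
time_s: 10.7
eef_pos: [603.7, -115.2, 28.1]
ee_rot: [0.707, -0.032, 0.706, 0.032]
force: [-1.0, 1.2, 8.9]
grip_width: 0.412
time_s: 11.53
eef_pos: [605.6, -115.9, 138.4]
ee_rot: [0.71, -0.034, 0.703, 0.031]
force: [0.6, -0.3, 0.7]
grip_width: 0.682
lin [ 0.0871  0.5971 -0.5019] rot [-0.0001  0.0196  0.0092] |deg 0.6 rows>= 5.6 j6 1.0 from [ 605.6 -115.9  138.4] yaw 5.2 t 11.53 w 58.2 F [ 0.6 -0.3  0.7]
```

View pics/a8.png

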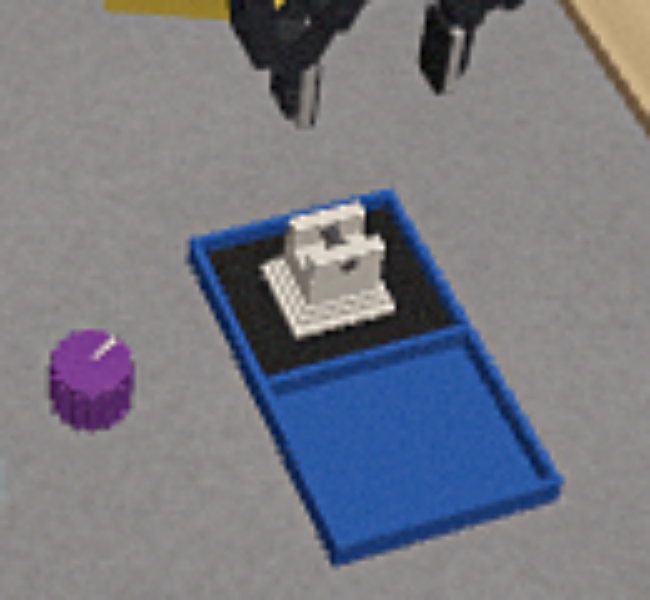

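The cap stands upright in the middle of the foam at about (330,270). Next the bushing.

```bash
python3 -m jog '[{"linear":[0.09,0.599,-0.502],"rotation":[0,0.019,0.009],"grip":58},{"linear":[0.09,0.599,-0.502],"rotation":[0,0.019,0.009],"grip":58},{"linear":[0.09,0.599,-0.502],"rotation":[0,0.019,0.009],"grip":58},{"linear":[0.09,0.599,-0.502],"rotation":[0,0.019,0.009],"grip":58},{"linear":[0.09,0.599,-0.502],"rotation":[0,0.019,0.009],"grip":58},{"linear":[0.09,0.599,-0.502],"rotation":[0,0.019,0.009],"grip":58},{"linear":[0.09,0.599,-0.502],"rotation":[0,0.019,0.009],"grip":58},{"linear":[0.09,0.599,-0.502],"rotation":[0,0.019,0.009],"grip":58}]'
python3 -c "
from h import *
go(439.7,49.2,14,5.2)"
```

```text
time_s: 12.25
eef_pos: [437.6, 50.5, 106.4]
ee_rot: [0.705, -0.032, 0.708, 0.033]
force: [0.7, -0.7, 0.3]
grip_width: 0.677
lin [ 0.3079 -0.0055  0.0082] rot [ 0.0034 -0.0099 -0.0041] |deg 0.3 rows>= 2.2 j6 1.0 from [437.6  50.5 106.4] yaw 5.3 t 12.25 w 57.8 F [ 0.7 -0.7  0.3]
```

```bash
python3 -m jog '[{"linear":[0.1,-0.005,0.006],"rotation":[0,-0.01,-0.004],"grip":58},{"linear":[0.18,-0.005,0.006],"rotation":[0,-0.01,-0.004],"grip":58},{"linear":[0.25,-0.005,0.006],"rotation":[0,-0.01,-0.004],"grip":58},{"linear":[0.305,-0.005,0.006],"rotation":[0,-0.01,-0.004],"grip":58},{"linear":[0.305,-0.005,0.006],"rotation":[0,-0.01,-0.004],"grip":58},{"linear":[0.305,-0.005,0.006],"rotation":[0,-0.01,-0.004],"grip":58},{"linear":[0.305,-0.005,0.006],"rotation":[0,-0.01,-0.004],"grip":58}]'; python3 - <<'E'
from h import *
go(439.7,49.2,14,5.2)
p,d=capture("side");cv2.imwrite("pics/a9.png",cv2.resize(p[130:240,170:290,::-1],None,fx=5,fy=5))
E
```

```text
time_s: 12.83
eef_pos: [439.9, 48.8, 15.5]
ee_rot: [0.707, -0.033, 0.706, 0.032]
force: [-0.2, -0.5, 0.2]
grip_width: 0.679
lin [ 0.005   0.0015 -0.0006] rot [0.002  0.0023 0.0006] |deg 0.1 rows>= 0.0 j6 1.0 from [439.9  48.8  15.5] yaw 5.3 t 12.83 w 58.0 F [-0.2 -0.5  0.2]
```

View pics/a9.png

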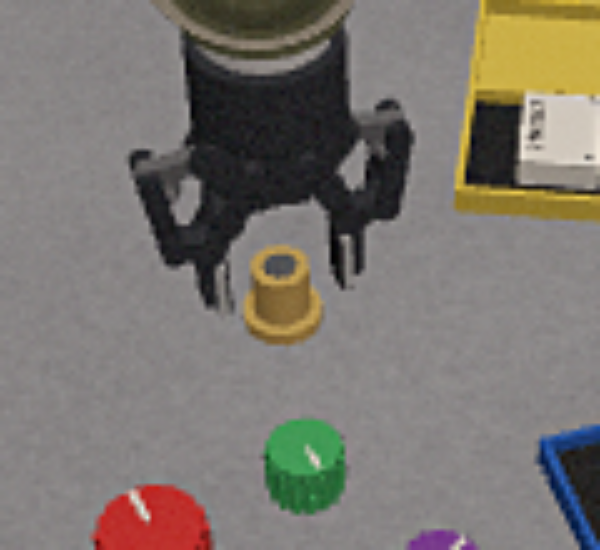

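The tips at (228,308) and (345,287) straddle the barrel, centred at (282,295), well clear of the green knob. Closing and lifting.

```bash
python3 -m jog '[{"linear":[0,0,0],"rotation":[0,0,0],"grip":10},{"linear":[0,0,0],"rotation":[0,0,0],"grip":10},{"linear":[0,0,0],"rotation":[0,0,0],"grip":10},{"linear":[0,0,0],"rotation":[0,0,0],"grip":10},{"linear":[0,0,0],"rotation":[0,0,0],"grip":10},{"linear":[0,0,0],"rotation":[0,0,0],"grip":10},{"linear":[0,0,0],"rotation":[0,0,0],"grip":10},{"linear":[0,0,0],"rotation":[0,0,0],"grip":10},{"linear":[-0.05,0,0],"rotation":[0,0,0],"grip":10},{"linear":[-0.15,0,0],"rotation":[0,0,0],"grip":10},{"linear":[-0.27,0,0],"rotation":[0,0,0],"grip":10},{"linear":[-0.39,0,0],"rotation":[0,0,0],"grip":10},{"linear":[-0.39,0,0],"rotation":[0,0,0],"grip":10},{"linear":[-0.39,0,0],"rotation":[0,0,0],"grip":10}]' 60; python3 - <<'E'
from h import *
go(611.5,-202.8,120,5.2)
p,d=capture("side");cv2.imwrite("pics/b1.png",cv2.resize(p[90:240,170:290,::-1],None,fx=4,fy=4))
E
```

```text
time_s: 14.05
eef_pos: [440.4, 48.8, 134.0]
ee_rot: [0.708, -0.033, 0.704, 0.032]
force: [0.0, 0.7, -2.4]
grip_width: 0.328
lin [ 0.0507 -0.8876  0.4906] rot [0.0026 0.0109 0.0027] |deg 0.3 rows>= 7.3 j6 -24.0 from [440.4  48.8 134. ] yaw 5.3 t 14.05 w 28.0 F [ 0.   0.7 -2.4]
```

View pics/b1.png

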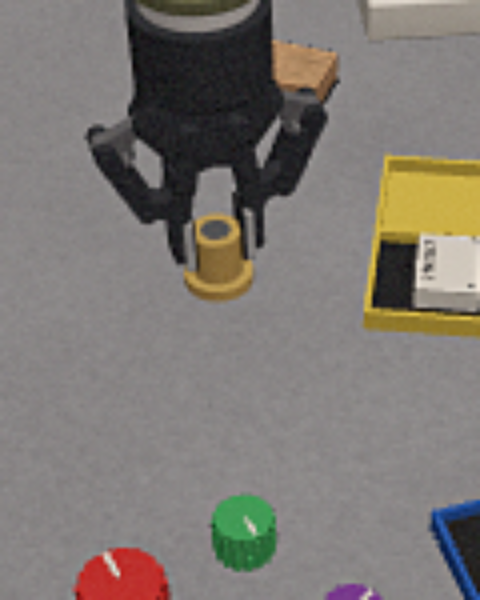

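```bash
python3 -m jog '[{"linear":[0.03,-0.887,0.492],"rotation":[0,0.01,0],"grip":10},{"linear":[0.03,-0.887,0.492],"rotation":[0,0.01,0],"grip":10},{"linear":[0.03,-0.887,0.492],"rotation":[0,0.01,0],"grip":10},{"linear":[0.03,-0.887,0.492],"rotation":[0,0.01,0],"grip":10},{"linear":[0.03,-0.887,0.492],"rotation":[0,0.01,0],"grip":10},{"linear":[0.03,-0.887,0.492],"rotation":[0,0.01,0],"grip":10},{"linear":[0.03,-0.887,0.492],"rotation":[0,0.01,0],"grip":10},{"linear":[0.03,-0.887,0.492],"rotation":[0,0.01,0],"grip":10},{"linear":[0.03,-0.887,0.492],"rotation":[0,0.01,0],"grip":10},{"linear":[0.03,-0.887,0.492],"rotation":[0,0.01,0],"grip":10},{"linear":[0.03,-0.887,0.492],"rotation":[0,0.01,0],"grip":10}]'
python3 -c "
from h import *
go(611.5,-202.8,21,5.2)"
```

```text
time_s: 15.02
eef_pos: [610.0, -201.4, 122.3]
ee_rot: [0.704, -0.032, 0.708, 0.033]
force: [0.4, -0.1, -2.0]
grip_width: 0.324
lin [ 0.3377 -0.0057  0.0063] rot [ 0.0036 -0.0112 -0.0029] |deg 0.3 rows>= 2.4 j6 -24.0 from [ 610.  -201.4  122.3] yaw 5.3 t 15.02 w 27.7 F [ 0.4 -0.1 -2. ]
```

```bash
python3 -m jog '[{"linear":[0.1,-0.005,0.005],"rotation":[0,-0.011,0],"grip":10},{"linear":[0.2,-0.005,0.005],"rotation":[0,-0.011,0],"grip":10},{"linear":[0.27,-0.005,0.005],"rotation":[0,-0.011,0],"grip":10},{"linear":[0.32,-0.005,0.005],"rotation":[0,-0.011,0],"grip":10},{"linear":[0.335,-0.005,0.005],"rotation":[0,-0.011,0],"grip":10},{"linear":[0.335,-0.005,0.005],"rotation":[0,-0.011,0],"grip":10},{"linear":[0.335,-0.005,0.005],"rotation":[0,-0.011,0],"grip":10}]'; python3 - <<'E'
from h import *
go(611.5,-202.8,19,5.2)
p,d=capture("side");cv2.imwrite("pics/b2.png",cv2.resize(p[170:290,240:370,::-1],None,fx=5,fy=5))
E
```

```text
time_s: 15.6
eef_pos: [610.9, -201.7, 22.0]
ee_rot: [0.706, -0.032, 0.706, 0.034]
force: [-0.5, -0.5, -2.3]
grip_width: 0.325
lin [ 0.0101 -0.004   0.0017] rot [ 0.0055 -0.0006 -0.0032] |deg 0.2 rows>= 0.1 j6 -24.0 from [ 610.9 -201.7   22. ] yaw 5.4 t 15.6 w 27.7 F [-0.5 -0.5 -2.3]
```

View pics/b2.png

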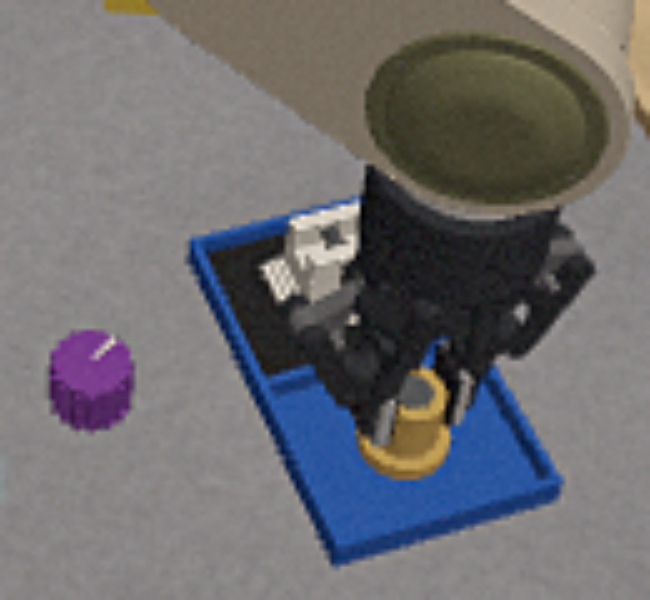

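The bushing hovers in the middle of the bare blue pocket, its flange at (405,455), clear of the cap. Lowering and releasing.

```bash
python3 -m jog '[{"linear":[0.006,-0.003,0.001],"rotation":[0,0,0],"grip":10},{"linear":[0.011,-0.003,0.001],"rotation":[0,0,0],"grip":10},{"linear":[0.011,-0.003,0.001],"rotation":[0,0,0],"grip":10}]'; 
python3 -m jog '[{"linear":[0,0,0],"rotation":[0,0,0],"grip":52},{"linear":[0,0,0],"rotation":[0,0,0],"grip":52},{"linear":[0,0,0],"rotation":[0,0,0],"grip":52},{"linear":[0,0,0],"rotation":[0,0,0],"grip":52},{"linear":[0,0,0],"rotation":[0,0,0],"grip":52},{"linear":[-0.05,0,0],"rotation":[0,0,0],"grip":52},{"linear":[-0.15,0,0],"rotation":[0,0,0],"grip":52},{"linear":[-0.28,0,0],"rotation":[0,0,0],"grip":52},{"linear":[-0.35,0,0],"rotation":[0,0,0],"grip":52},{"linear":[-0.35,0,0],"rotation":[0,0,0],"grip":52}]'
python3 - <<'E'
from h import *
go(377,-278.3,110,5.2)
p,d=capture("side");cv2.imwrite("pics/b3.png",cv2.resize(p[170:290,240:370,::-1],None,fx=5,fy=5))
E
```

```text
time_s: 15.9
eef_pos: [611.6, -202.4, 20.8]
ee_rot: [0.707, -0.033, 0.706, 0.034]
force: [-6.4, 4.5, 13.7]
grip_width: 0.332
time_s: 16.73
eef_pos: [613.5, -203.5, 131.4]
ee_rot: [0.709, -0.034, 0.703, 0.032]
force: [-0.1, -0.7, 0.3]
grip_width: 0.61
lin [ 0.0653 -0.1739 -0.8089] rot [0.0064 0.0164 0.0078] |deg 0.6 rows>= 6.0 j6 -42.0 from [ 613.5 -203.5  131.4] yaw 5.4 t 16.73 w 52.1 F [-0.1 -0.7  0.3]
```

View pics/b3.png

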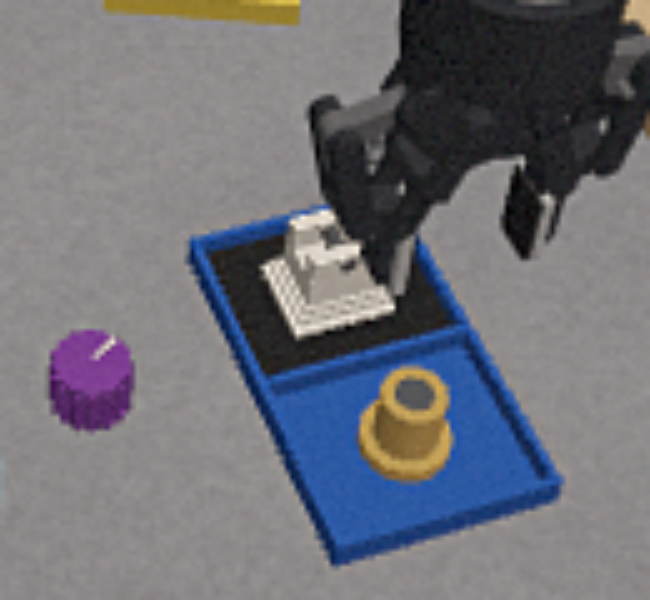

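The bushing stands upright in the bare pocket at about (405,430). Next the rubber foot.

```bash
python3 -m jog '[{"linear":[0.065,-0.172,-0.81],"rotation":[0,0.016,0.008],"grip":60},{"linear":[0.065,-0.172,-0.81],"rotation":[0,0.016,0.008],"grip":60},{"linear":[0.065,-0.172,-0.81],"rotation":[0,0.016,0.008],"grip":60},{"linear":[0.065,-0.172,-0.81],"rotation":[0,0.016,0.008],"grip":60},{"linear":[0.065,-0.172,-0.81],"rotation":[0,0.016,0.008],"grip":60},{"linear":[0.065,-0.172,-0.81],"rotation":[0,0.016,0.008],"grip":60},{"linear":[0.065,-0.172,-0.81],"rotation":[0,0.016,0.008],"grip":60},{"linear":[0.065,-0.172,-0.81],"rotation":[0,0.016,0.008],"grip":60},{"linear":[0.065,-0.172,-0.81],"rotation":[0,0.016,0.008],"grip":60}]'
python3 -c "
from h import *
go(377,-278.3,15,5.2)"
```

```text
time_s: 17.53
eef_pos: [375.7, -277.1, 107.3]
ee_rot: [0.705, -0.032, 0.708, 0.034]
force: [0.2, -0.2, -0.0]
grip_width: 0.702
lin [ 0.3075 -0.0054  0.005 ] rot [ 0.0055 -0.0073 -0.0064] |deg 0.3 rows>= 2.2 j6 -42.0 from [ 375.7 -277.1  107.3] yaw 5.4 t 17.53 w 60.0 F [ 0.2 -0.2 -0. ]
```

```bash
python3 -m jog '[{"linear":[0.1,-0.005,0.004],"rotation":[0,-0.007,-0.006],"grip":60},{"linear":[0.18,-0.005,0.004],"rotation":[0,-0.007,-0.006],"grip":60},{"linear":[0.25,-0.005,0.004],"rotation":[0,-0.007,-0.006],"grip":60},{"linear":[0.305,-0.005,0.004],"rotation":[0,-0.007,-0.006],"grip":60},{"linear":[0.305,-0.005,0.004],"rotation":[0,-0.007,-0.006],"grip":60},{"linear":[0.305,-0.005,0.004],"rotation":[0,-0.007,-0.006],"grip":60},{"linear":[0.305,-0.005,0.004],"rotation":[0,-0.007,-0.006],"grip":60}]'; python3 - <<'E'
from h import *
go(377,-278.3,15,5.2)
p,d=capture("side");cv2.imwrite("pics/b4.png",cv2.resize(p[220:350,160:290,::-1],None,fx=4,fy=4))
E
```

```text
time_s: 18.12
eef_pos: [377.6, -278.4, 16.5]
ee_rot: [0.707, -0.034, 0.706, 0.033]
force: [-0.2, -0.5, 0.1]
grip_width: 0.704
lin [ 0.0049  0.0004 -0.0019] rot [0.0076 0.0012 0.0017] |deg 0.2 rows>= 0.0 j6 -42.0 from [ 377.6 -278.4   16.5] yaw 5.4 t 18.12 w 60.1 F [-0.2 -0.5  0.1]
```

View pics/b4.png

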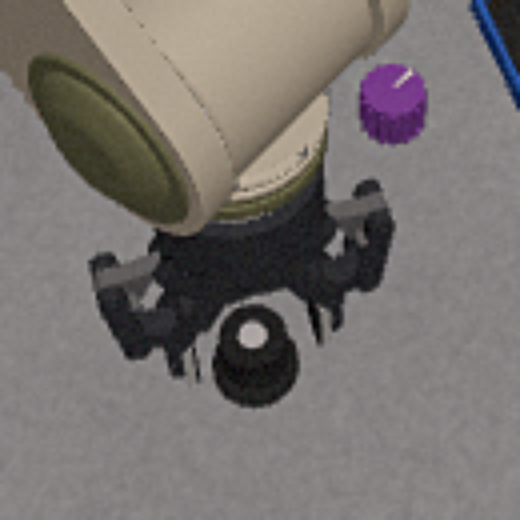

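The fingers straddle the foot at (255,355). Closing and lifting to about 135.

```bash
python3 -m jog '[{"linear":[0,0,0],"rotation":[0,0,0],"grip":12},{"linear":[0,0,0],"rotation":[0,0,0],"grip":12},{"linear":[0,0,0],"rotation":[0,0,0],"grip":12},{"linear":[0,0,0],"rotation":[0,0,0],"grip":12},{"linear":[0,0,0],"rotation":[0,0,0],"grip":12},{"linear":[0,0,0],"rotation":[0,0,0],"grip":12},{"linear":[0,0,0],"rotation":[0,0,0],"grip":12},{"linear":[0,0,0],"rotation":[0,0,0],"grip":12},{"linear":[-0.05,0,0],"rotation":[0,0,0],"grip":12},{"linear":[-0.15,0,0],"rotation":[0,0,0],"grip":12},{"linear":[-0.27,0,0],"rotation":[0,0,0],"grip":12},{"linear":[-0.39,0,0],"rotation":[0,0,0],"grip":12},{"linear":[-0.39,0,0],"rotation":[0,0,0],"grip":12},{"linear":[-0.39,0,0],"rotation":[0,0,0],"grip":12}]' 40; python3 - <<'E'
from h import *
go(641.5,217.7,130,-18.7)
p,d=capture("side");cv2.imwrite("pics/b5.png",cv2.resize(p[180:350,160:290,::-1],None,fx=3.5,fy=3.5))
E
```

```text
time_s: 19.33
eef_pos: [377.9, -278.9, 135.4]
ee_rot: [0.708, -0.035, 0.705, 0.032]
force: [-0.1, 0.3, -1.2]
grip_width: 0.377
lin [0.0136 1.5654 1.0305] rot [0.8414 0.0085 0.0082] |deg 24.1 rows>= 13.5 j6 37.0 from [ 377.9 -278.9  135.4] yaw 5.4 t 19.33 w 32.2 F [-0.1  0.3 -1.2]
```

View pics/b5.png

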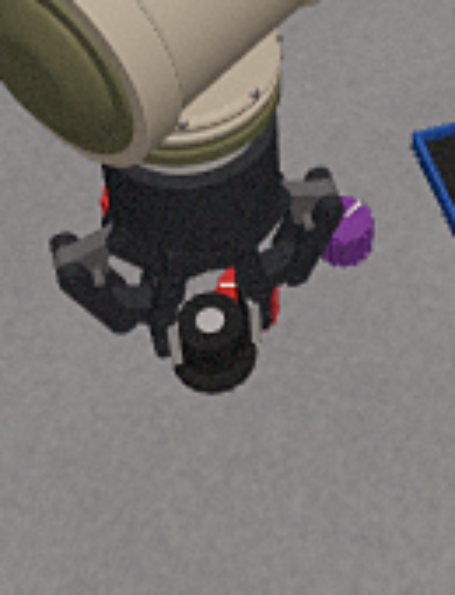

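```bash
python3 -m jog '[{"linear":[0,0.8,0.515],"rotation":[0,0,0],"grip":12},{"linear":[0,0.8,0.515],"rotation":[0,0,0],"grip":12},{"linear":[0,0.8,0.515],"rotation":[0,0,0],"grip":12},{"linear":[0,0.8,0.515],"rotation":[0,0,0],"grip":12},{"linear":[0,0.8,0.515],"rotation":[0,0,0],"grip":12},{"linear":[0,0.8,0.515],"rotation":[0,0,0],"grip":12},{"linear":[0,0.8,0.515],"rotation":[0,0,0],"grip":12}]'; python3 -c "
from h import *
go(641.5,217.7,130,-18.7)"
```

```text
time_s: 19.97
eef_pos: [508.5, -22.0, 131.9]
ee_rot: [0.706, -0.034, 0.707, 0.033]
force: [-0.0, -0.2, -0.3]
grip_width: 0.378
lin [0.005  0.7534 0.5172] rot [ 0.8428 -0.0024  0.0019] |deg 24.1 rows>= 6.6 j6 37.0 from [508.5 -22.  131.9] yaw 5.4 t 19.97 w 32.3 F [-0.  -0.2 -0.3]
```

```bash
python3 -m jog '[{"linear":[0,0.753,0.517],"rotation":[0.843,0,0],"grip":12},{"linear":[0,0.753,0.517],"rotation":[0.843,0,0],"grip":12},{"linear":[0,0.753,0.517],"rotation":[0.843,0,0],"grip":12},{"linear":[0,0.753,0.517],"rotation":[0.843,0,0],"grip":12},{"linear":[0,0.753,0.517],"rotation":[0.843,0,0],"grip":12},{"linear":[0,0.753,0.517],"rotation":[0.843,0,0],"grip":12},{"linear":[0,0.753,0.517],"rotation":[0.843,0,0],"grip":12},{"linear":[0,0.753,0.517],"rotation":[0.843,0,0],"grip":12},{"linear":[0,0.753,0.517],"rotation":[0.843,0,0],"grip":12},{"linear":[0,0.753,0.517],"rotation":[0.843,0,0],"grip":12}]'; python3 -c "
from h import *
go(641.5,217.7,22,-18.7)"
```

```text
time_s: 20.8
eef_pos: [640.7, 217.0, 129.6]
ee_rot: [0.696, 0.114, 0.699, -0.116]
force: [-0.1, 0.1, -1.1]
grip_width: 0.379
lin [0.3588 0.0041 0.0031] rot [-0.0005 -0.0073  0.0058] |deg 0.3 rows>= 2.6 j6 37.0 from [640.7 217.  129.6] yaw -18.7 t 20.8 w 32.4 F [-0.1  0.1 -1.1]
```

```bash
python3 -m jog '[{"linear":[0.1,0.004,0.002],"rotation":[0,-0.007,0.006],"grip":12},{"linear":[0.2,0.004,0.002],"rotation":[0,-0.007,0.006],"grip":12},{"linear":[0.28,0.004,0.002],"rotation":[0,-0.007,0.006],"grip":12},{"linear":[0.33,0.004,0.002],"rotation":[0,-0.007,0.006],"grip":12},{"linear":[0.356,0.004,0.002],"rotation":[0,-0.007,0.006],"grip":12},{"linear":[0.356,0.004,0.002],"rotation":[0,-0.007,0.006],"grip":12},{"linear":[0.356,0.004,0.002],"rotation":[0,-0.007,0.006],"grip":12}]'; python3 - <<'E'
from h import *
go(641.5,217.7,20,-18.7)
p,d=capture("side");cv2.imwrite("pics/b6.png",cv2.resize(p[80:190,220:340,::-1],None,fx=5,fy=5))
E
```

```text
time_s: 21.38
eef_pos: [641.2, 216.7, 23.2]
ee_rot: [0.698, 0.115, 0.698, -0.115]
force: [0.2, -1.1, -0.8]
grip_width: 0.381
lin [ 0.0106  0.0033 -0.0001] rot [-0.0029 -0.     -0.0001] |deg 0.1 rows>= 0.1 j6 37.0 from [641.2 216.7  23.2] yaw -18.8 t 21.38 w 32.6 F [ 0.2 -1.1 -0.8]
```

View pics/b6.png

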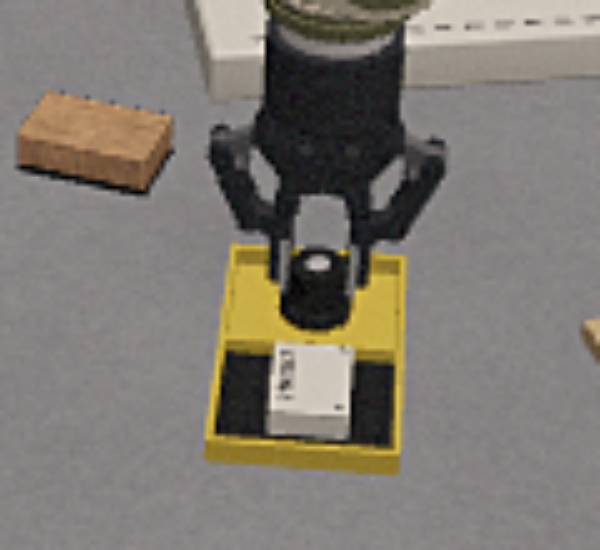

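The foot is over the middle of the bare yellow pocket at (317,300). Lowering and releasing.

```bash
python3 -m jog '[{"linear":[0.006,0.003,0],"rotation":[0,0,0],"grip":12},{"linear":[0.011,0.003,0],"rotation":[0,0,0],"grip":12},{"linear":[0.011,0.003,0],"rotation":[0,0,0],"grip":12}]'; 
python3 -m jog '[{"linear":[0,0,0],"rotation":[0,0,0],"grip":54},{"linear":[0,0,0],"rotation":[0,0,0],"grip":54},{"linear":[0,0,0],"rotation":[0,0,0],"grip":54},{"linear":[0,0,0],"rotation":[0,0,0],"grip":54},{"linear":[0,0,0],"rotation":[0,0,0],"grip":54},{"linear":[-0.05,0,0],"rotation":[0,0,0],"grip":54},{"linear":[-0.15,0,0],"rotation":[0,0,0],"grip":54},{"linear":[-0.28,0,0],"rotation":[0,0,0],"grip":54},{"linear":[-0.35,0,0],"rotation":[0,0,0],"grip":54},{"linear":[-0.35,0,0],"rotation":[0,0,0],"grip":54}]'
python3 - <<'E'
from h import *
go(409.3,-181.3,110,-18.7)
for n in("side","top"):
    p,d=capture(n);P=cloud(n,d)
    if n=="side": cv2.imwrite("pics/b7.png",cv2.resize(p[80:190,220:340,::-1],None,fx=5,fy=5))
    for nm,c,r,lo,hi in(("cover",(614,134),45,20,40),("foot",(641,217),35,22,45),("red",(409,-181),30,20,40),("cap",(603.5,-115),35,40,60),("bush",(611,-203),35,25,60)):
        m=(np.hypot(P[...,0]-c[0],P[...,1]-c[1])<r)&(P[...,2]>lo)&(P[...,2]<hi)
        if m.sum()>5: print(n,nm,m.sum(),cv2.minAreaRect(P[m][:,:2].astype(np.float32)),np.median(P[m][:,2]))
E
```

```text
time_s: 21.68
eef_pos: [642.1, 217.5, 20.8]
ee_rot: [0.698, 0.116, 0.697, -0.115]
force: [-0.2, -1.3, 1.5]
grip_width: 0.38
time_s: 22.52
eef_pos: [644.0, 218.0, 131.8]
ee_rot: [0.701, 0.117, 0.694, -0.114]
force: [1.0, 0.1, 0.8]
grip_width: 0.632
lin [ 0.0618 -1.5124 -0.3132] rot [-0.0025  0.0202 -0.0102] |deg 0.7 rows>= 11.1 j6 -5.0 from [644.  218.  131.8] yaw -18.8 t 22.52 w 54.0 F [1.  0.1 0.8]
side cover 255 ((614.2628173828125, 134.14019775390625), (62.749290466308594, 45.99934005737305), 71.57591247558594) 26.77454310528867
side foot 112 ((641.0691528320312, 217.39974975585938), (32.12553024291992, 35.40242385864258), 11.00625228881836) 36.99633315833023
side red 233 ((408.57586669921875, -181.71873474121094), (37.62419891357422, 34.86993408203125), 79.88211059570312) 29.604480065343523
side cap 178 ((603.0770874023438, -114.31427764892578), (36.4586067199707, 32.65616226196289), 5.480777740478516) 50.03134128321858
side bush 181 ((611.0398559570312, -202.2070770263672), (30.62154197692871, 29.255294799804688), 39.15339660644531) 41.16662596407036
top cover 255 ((615.2141723632812, 134.1903076171875), (59.63600158691406, 46.120765686035156), 72.28194427490234) 26.716569594372004
top foot 25 ((637.2598876953125, 205.45468139648438), (11.294828414916992, 20.12335777282715), 34.012752532958984) 35.51662277929927
top red 112 ((409.05389404296875, -181.18345642089844), (34.936580657958984, 34.40739822387695), 87.68109130859375) 29.046658269480872
top cap 82 ((603.7476196289062, -114.38762664794922), (34.91487503051758, 29.694801330566406), 3.427853584289551) 50.56294431861443
top bush 78 ((611.908935546875, -201.59213256835938), (28.52933692932129, 28.229339599609375), 60.27878952026367) 41.268606526152666
```

View pics/b7.png

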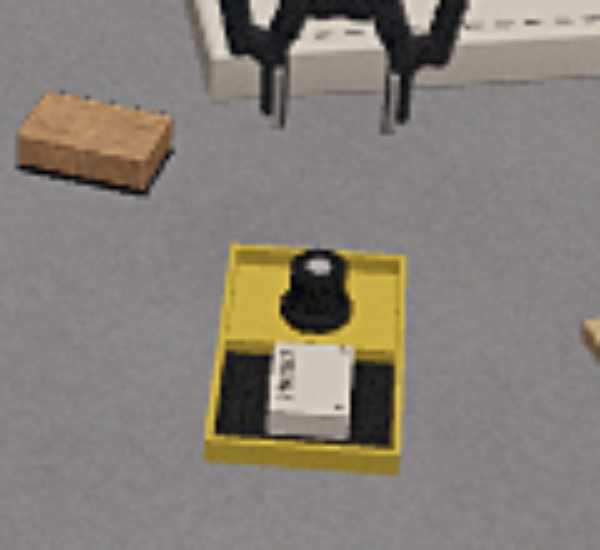

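All four placed parts measure within about 2 mm of their pocket centres and at the right heights: cover top 27, foot 37, cap 50 and bushing 41 mm. Last the small red knob at (409,-181).

```bash
python3 -m jog '[{"linear":[0.03,-0.75,-0.157],"rotation":[0,0.02,-0.01],"grip":60},{"linear":[0.03,-0.75,-0.157],"rotation":[0,0.02,-0.01],"grip":60},{"linear":[0.03,-0.75,-0.157],"rotation":[0,0.02,-0.01],"grip":60},{"linear":[0.03,-0.75,-0.157],"rotation":[0,0.02,-0.01],"grip":60},{"linear":[0.03,-0.75,-0.157],"rotation":[0,0.02,-0.01],"grip":60},{"linear":[0.03,-0.75,-0.157],"rotation":[0,0.02,-0.01],"grip":60},{"linear":[0.03,-0.75,-0.157],"rotation":[0,0.02,-0.01],"grip":60}]'; python3 -c "
from h import *
go(409,-181.4,110,-18.7)"
```

```text
time_s: 23.2
eef_pos: [522.4, 16.9, 115.3]
ee_rot: [0.693, 0.116, 0.702, -0.118]
force: [0.0, 0.3, 0.1]
grip_width: 0.708
lin [ 0.0231 -0.7479 -0.1422] rot [-0.0102 -0.0227  0.0101] |deg 0.8 rows>= 5.5 j6 -5.0 from [522.4  16.9 115.3] yaw -19.0 t 23.2 w 60.5 F [0.  0.3 0.1]
```

```bash
python3 -m jog '[{"linear":[0.02,-0.748,-0.142],"rotation":[-0.01,-0.01,0],"grip":60},{"linear":[0.02,-0.748,-0.142],"rotation":[-0.01,-0.01,0],"grip":60},{"linear":[0.02,-0.748,-0.142],"rotation":[-0.01,-0.01,0],"grip":60},{"linear":[0.02,-0.748,-0.142],"rotation":[-0.01,-0.01,0],"grip":60},{"linear":[0.02,-0.748,-0.142],"rotation":[-0.01,-0.01,0],"grip":60},{"linear":[0.02,-0.748,-0.142],"rotation":[-0.01,-0.01,0],"grip":60},{"linear":[0.02,-0.748,-0.142],"rotation":[-0.01,-0.01,0],"grip":60},{"linear":[0.02,-0.748,-0.142],"rotation":[-0.01,-0.01,0],"grip":60}]'; python3 -c "
from h import *
go(409,-181.4,8,-18.7)"
```

```text
time_s: 23.87
eef_pos: [408.6, -181.6, 110.0]
ee_rot: [0.694, 0.115, 0.701, -0.117]
force: [0.2, 0.4, -0.0]
grip_width: 0.698
lin [0.3401 0.0024 0.0038] rot [-0.0046 -0.0164  0.0082] |deg 0.5 rows>= 2.4 j6 -5.0 from [ 408.6 -181.6  110. ] yaw -18.8 t 23.87 w 59.6 F [ 0.2  0.4 -0. ]
```

```bash
python3 -m jog '[{"linear":[0.1,0.001,0.003],"rotation":[0,-0.016,0.008],"grip":60},{"linear":[0.2,0.001,0.003],"rotation":[0,-0.016,0.008],"grip":60},{"linear":[0.28,0.001,0.003],"rotation":[0,-0.016,0.008],"grip":60},{"linear":[0.335,0.001,0.003],"rotation":[0,-0.016,0.008],"grip":60},{"linear":[0.338,0.001,0.003],"rotation":[0,-0.016,0.008],"grip":60},{"linear":[0.338,0.001,0.003],"rotation":[0,-0.016,0.008],"grip":60},{"linear":[0.338,0.001,0.003],"rotation":[0,-0.016,0.008],"grip":60}]'; python3 - <<'E'
from h import *
go(409,-181.4,8,-18.7)
p,d=capture("side");cv2.imwrite("pics/c1.png",cv2.resize(p[180:310,160:290,::-1],None,fx=4,fy=4))
E
```

```text
time_s: 24.45
eef_pos: [409.4, -181.4, 9.3]
ee_rot: [0.698, 0.115, 0.697, -0.115]
force: [0.1, -1.1, 0.5]
grip_width: 0.7
lin [ 0.0044 -0.0006 -0.0013] rot [-0.0021  0.0015  0.0008] |deg 0.1 rows>= 0.0 j6 -5.0 from [ 409.4 -181.4    9.3] yaw -18.8 t 24.45 w 59.7 F [ 0.1 -1.1  0.5]
```

View pics/c1.png

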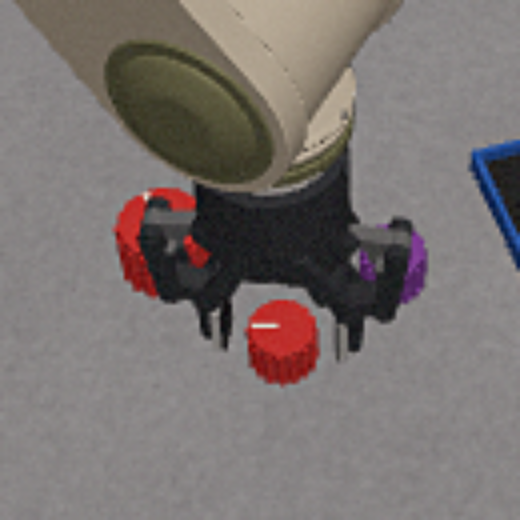

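The small red knob at (283,340) is between the pads, with the big red and purple untouched behind. Closing and lifting.

```bash
python3 -m jog '[{"linear":[0,0,0],"rotation":[0,0,0],"grip":15},{"linear":[0,0,0],"rotation":[0,0,0],"grip":15},{"linear":[0,0,0],"rotation":[0,0,0],"grip":15},{"linear":[0,0,0],"rotation":[0,0,0],"grip":15},{"linear":[0,0,0],"rotation":[0,0,0],"grip":15},{"linear":[0,0,0],"rotation":[0,0,0],"grip":15},{"linear":[0,0,0],"rotation":[0,0,0],"grip":15},{"linear":[0,0,0],"rotation":[0,0,0],"grip":15},{"linear":[-0.05,0,0],"rotation":[0,0,0],"grip":15},{"linear":[-0.15,0,0],"rotation":[0,0,0],"grip":15},{"linear":[-0.27,0,0],"rotation":[0,0,0],"grip":15},{"linear":[-0.39,0,0],"rotation":[0,0,0],"grip":15},{"linear":[-0.39,0,0],"rotation":[0,0,0],"grip":15},{"linear":[-0.39,0,0],"rotation":[0,0,0],"grip":15}]' 40; python3 - <<'E'
from h import *
go(614.7,134.2,125,-18.7)
p,d=capture("side");cv2.imwrite("pics/c2.png",cv2.resize(p[140:310,160:290,::-1],None,fx=3.5,fy=3.5))
E
```

```text
time_s: 25.67
eef_pos: [410.0, -182.0, 128.3]
ee_rot: [0.7, 0.114, 0.696, -0.116]
force: [0.3, 0.4, -0.4]
grip_width: 0.404
lin [0.0101 1.2175 0.3065] rot [-0.0027  0.0115  0.0044] |deg 0.4 rows>= 9.0 j6 31.0 from [ 410.  -182.   128.3] yaw -18.8 t 25.67 w 34.5 F [ 0.3  0.4 -0.4]
```

View pics/c2.png

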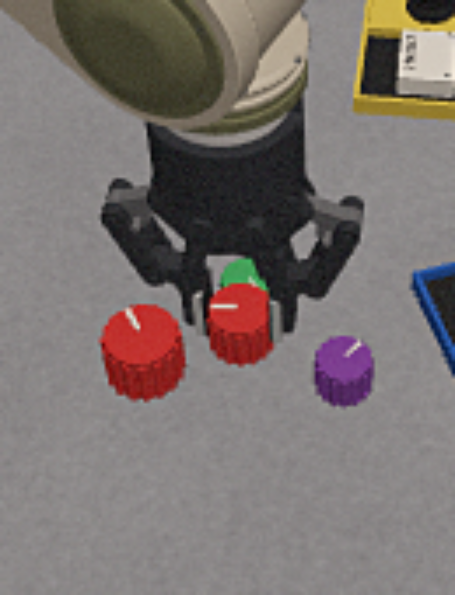

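```bash
python3 -m jog '[{"linear":[0,0.63,0.155],"rotation":[0,0.01,0],"grip":15},{"linear":[0,0.63,0.155],"rotation":[0,0.01,0],"grip":15},{"linear":[0,0.63,0.155],"rotation":[0,0.01,0],"grip":15},{"linear":[0,0.63,0.155],"rotation":[0,0.01,0],"grip":15},{"linear":[0,0.63,0.155],"rotation":[0,0.01,0],"grip":15},{"linear":[0,0.63,0.155],"rotation":[0,0.01,0],"grip":15}]'; python3 -c "
from h import *
go(614.7,134.2,125,-18.7)"
```

```text
time_s: 26.22
eef_pos: [515.1, -13.5, 124.9]
ee_rot: [0.696, 0.114, 0.7, -0.114]
force: [0.4, 0.3, -0.8]
grip_width: 0.403
lin [-0.0012  0.5722  0.1583] rot [ 0.0059 -0.0098  0.0005] |deg 0.3 rows>= 4.3 j6 31.0 from [515.1 -13.5 124.9] yaw -18.5 t 26.22 w 34.4 F [ 0.4  0.3 -0.8]
```

```bash
python3 -m jog '[{"linear":[0,0.572,0.158],"rotation":[0,-0.005,0],"grip":15},{"linear":[0,0.572,0.158],"rotation":[0,-0.005,0],"grip":15},{"linear":[0,0.572,0.158],"rotation":[0,-0.005,0],"grip":15},{"linear":[0,0.572,0.158],"rotation":[0,-0.005,0],"grip":15},{"linear":[0,0.572,0.158],"rotation":[0,-0.005,0],"grip":15},{"linear":[0,0.572,0.158],"rotation":[0,-0.005,0],"grip":15},{"linear":[0,0.572,0.158],"rotation":[0,-0.005,0],"grip":15},{"linear":[0,0.572,0.158],"rotation":[0,-0.005,0],"grip":15}]'; python3 -c "
from h import *
go(614.7,134.2,38.5,-18.7)"
```

```text
time_s: 26.88
eef_pos: [613.9, 133.2, 123.5]
ee_rot: [0.696, 0.114, 0.699, -0.114]
force: [-1.3, -1.0, -0.1]
grip_width: 0.406
lin [0.2833 0.0046 0.0028] rot [ 0.0043 -0.0089  0.0026] |deg 0.3 rows>= 2.0 j6 31.0 from [613.9 133.2 123.5] yaw -18.6 t 26.88 w 34.6 F [-1.3 -1.  -0.1]
```

```bash
python3 -m jog '[{"linear":[0.1,0.003,0.002],"rotation":[0,-0.009,0],"grip":15},{"linear":[0.18,0.003,0.002],"rotation":[0,-0.009,0],"grip":15},{"linear":[0.24,0.003,0.002],"rotation":[0,-0.009,0],"grip":15},{"linear":[0.27,0.003,0.002],"rotation":[0,-0.009,0],"grip":15},{"linear":[0.28,0.003,0.002],"rotation":[0,-0.009,0],"grip":15},{"linear":[0.28,0.003,0.002],"rotation":[0,-0.009,0],"grip":15},{"linear":[0.28,0.003,0.002],"rotation":[0,-0.009,0],"grip":15}]'; python3 - <<'E'
from h import *
go(614.7,134.2,36,-18.7)
p,d=capture("side");cv2.imwrite("pics/c3.png",cv2.resize(p[80:190,220:340,::-1],None,fx=5,fy=5))
E
```

```text
time_s: 27.47
eef_pos: [614.8, 133.5, 40.7]
ee_rot: [0.698, 0.114, 0.697, -0.115]
force: [0.2, 0.3, 0.4]
grip_width: 0.406
lin [ 0.0156  0.0022 -0.0013] rot [0.0033 0.0033 0.0014] |deg 0.1 rows>= 0.1 j6 31.0 from [614.8 133.5  40.7] yaw -18.6 t 27.47 w 34.7 F [0.2 0.3 0.4]
```

View pics/c3.png

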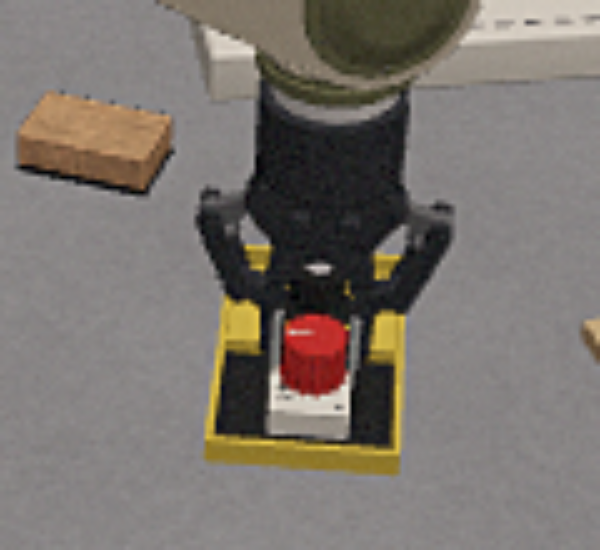

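The knob hangs over the cover's middle at (315,355). About 4 mm to go.

```bash
python3 -m jog '[{"linear":[0.006,0.002,-0.001],"rotation":[0,0,0],"grip":15},{"linear":[0.012,0.002,-0.001],"rotation":[0,0,0],"grip":15},{"linear":[0.014,0.002,-0.001],"rotation":[0,0,0],"grip":15},{"linear":[0.014,0.002,-0.001],"rotation":[0,0,0],"grip":15}]'; python3 -c "
from h import *
go(614.7,134.2,36,-18.7)"
```

```text
time_s: 27.85
eef_pos: [615.4, 134.3, 37.8]
ee_rot: [0.699, 0.114, 0.697, -0.114]
force: [-1.7, -0.3, 6.3]
grip_width: 0.403
lin [ 0.0059 -0.0011 -0.002 ] rot [0.0039 0.0071 0.    ] |deg 0.2 rows>= 0.0 j6 31.0 from [615.4 134.3  37.8] yaw -18.6 t 27.85 w 34.4 F [-1.7 -0.3  6.3]
```

Contact at 6 N. Releasing and lifting away.

```bash
python3 -m jog '[{"linear":[0,0,0],"rotation":[0,0,0],"grip":56},{"linear":[0,0,0],"rotation":[0,0,0],"grip":56},{"linear":[0,0,0],"rotation":[0,0,0],"grip":56},{"linear":[0,0,0],"rotation":[0,0,0],"grip":56},{"linear":[0,0,0],"rotation":[0,0,0],"grip":56},{"linear":[-0.05,0,0],"rotation":[0,0,0],"grip":56},{"linear":[-0.15,0,0],"rotation":[0,0,0],"grip":56},{"linear":[-0.28,0,0],"rotation":[0,0,0],"grip":56},{"linear":[-0.4,0,0],"rotation":[0,0,0],"grip":56},{"linear":[-0.45,0,0],"rotation":[0,0,0],"grip":56}]'
python3 -m jog '[{"linear":[-0.1,-0.3,-0.75],"rotation":[0,0,0],"grip":56},{"linear":[-0.1,-0.3,-0.75],"rotation":[0,0,0],"grip":56},{"linear":[-0.1,-0.3,-0.75],"rotation":[0,0,0],"grip":56},{"linear":[-0.1,-0.3,-0.75],"rotation":[0,0,0],"grip":56},{"linear":[-0.1,-0.3,-0.75],"rotation":[0,0,0],"grip":56},{"linear":[-0.1,-0.3,-0.75],"rotation":[0,0,0],"grip":56},{"linear":[-0.1,-0.3,-0.75],"rotation":[0,0,0],"grip":56},{"linear":[-0.1,-0.3,-0.75],"rotation":[0,0,0],"grip":56},{"linear":[-0.1,-0.3,-0.75],"rotation":[0,0,0],"grip":56}]'
python3 - <<'E'
from h import *
Y=(627.4,176,np.deg2rad(71.3));B=(607.3,-159,np.deg2rad(95.2))
def tr(T,x,y):
    dx,dy=x-T[0],y-T[1];c,s=np.cos(T[2]),np.sin(T[2]);return np.round([dx*s-dy*c,dx*c+dy*s],1)
for n in("side","top"):
    p,d=capture(n);P=cloud(n,d)
    cv2.imwrite(f"pics/z_{n}.png",cv2.resize(p[:,:,::-1],(800,600),interpolation=cv2.INTER_CUBIC))
    for nm,c,r,lo,hi,T in(("cover",(614.7,134.2),45,20,32,Y),("knob",(614.7,134.2),45,48,75,Y),("foot",(641,217),35,26,45,Y),("cap",(603.5,-115),35,40,60,B),("bush",(611,-203),35,32,60,B),("green",(431.5,-66),35,20,40,B),("jar",(573.5,-405),45,55,75,B),("block",(544,406),75,20,45,B)):
        m=(np.hypot(P[...,0]-c[0],P[...,1]-c[1])<r)&(P[...,2]>lo)&(P[...,2]<hi)
        if m.sum()>5:
            q=cv2.minAreaRect(P[m][:,:2].astype(np.float32));print(n,nm,np.round(q[0],1),np.round(q[1],1),"tray",tr(T,*q[0]),"z",np.percentile(P[m][:,2],90).round(1))
print(sense()["eef_pos"])
E
```

```text
time_s: 28.68
eef_pos: [616.3, 134.6, 178.2]
ee_rot: [0.702, 0.114, 0.694, -0.114]
force: [-0.5, 0.4, 0.6]
grip_width: 0.657
time_s: 29.43
eef_pos: [374.7, 121.0, 205.9]
ee_rot: [0.702, 0.115, 0.694, -0.114]
force: [0.6, -0.7, 0.4]
grip_width: 0.659
side cover [614.2 134.1] [63.9 45.9] tray [  0.9 -43.9] z 29.7
side knob [614.4 132.1] [35.  36.4] tray [  1.7 -45.7] z 58.0
side foot [641.5 216.1] [34.4 33. ] tray [ 0.5 42.5] z 39.3
side cap [ 602.8 -113.8] [37.2 33.1] tray [-0.3 45.4] z 52.7
side bush [ 611.  -202.3] [30.  29.2] tray [ -0.3 -43.4] z 43.7
side green [430.7 -66.5] [36.6 35.9] tray [-167.5  108.1] z 31.0
side jar [ 573.2 -405.6] [48.5 48.4] tray [ -56.3 -242.5] z 65.9
side block [544.5 406.6] [61.6 91.1] tray [-11.3 569. ] z 30.9
top cover [615.3 134.1] [59.8 45.8] tray [  2.  -43.6] z 29.1
top knob [614.7 131.8] [35.2 34.9] tray [  2.1 -45.9] z 59.2
top foot [643.4 217. ] [33.4 30.2] tray [ 2. 44.] z 39.7
top cap [ 603.8 -114.3] [34.9 29.6] tray [ 0.6 44.8] z 53.7
top bush [ 611.5 -202. ] [27.2 27.4] tray [  0.3 -43.2] z 44.9
top green [432.2 -65.4] [34.9 34.2] tray [-165.9  109.1] z 32.3
top jar [ 574.  -403.8] [47.4 48.1] tray [ -55.4 -240.7] z 67.4
top block [545.3 406.6] [55.3 89.2] tray [-10.5 568.9] z 31.1
[374.86341544 120.94606146 205.45693311]
```

View pics/z_side.png

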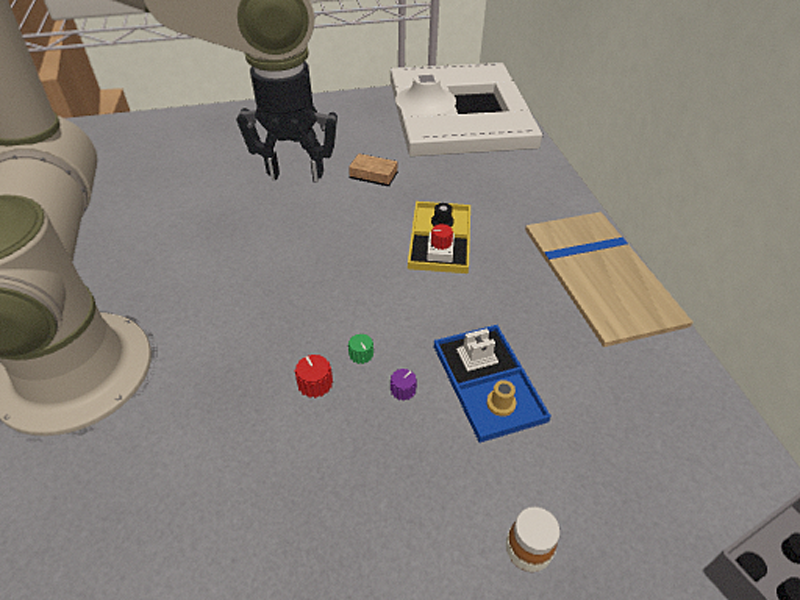

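View pics/z_top.png

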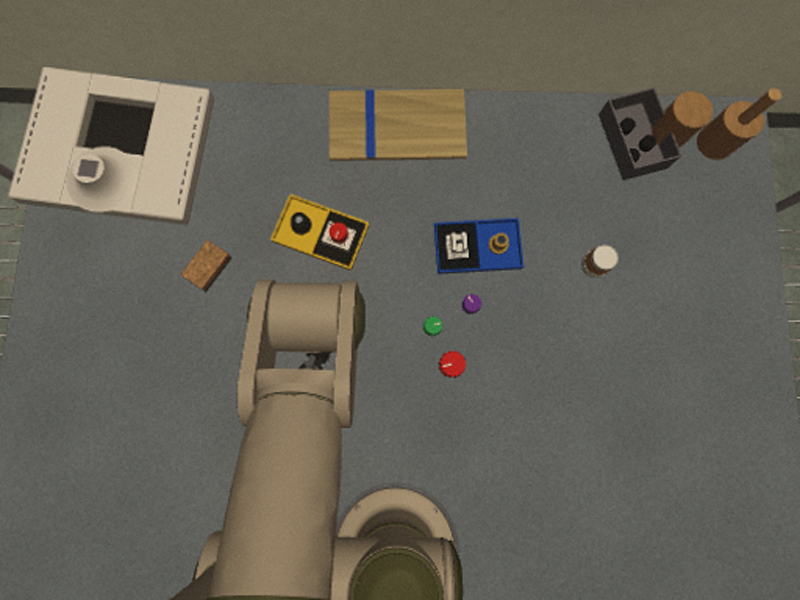

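Both views show every part upright in its pocket: yellow tray at (440,238) in the side view and (320,231) in the top view, blue tray at (490,380) and (479,246). The bystanders haven't moved and the arm is clear. Handing in.

```bash
python3 -c "
from rig import *
print(finish_job())"
```

```text
the job is handed in; nothing more can be done
None
```

Both kits are made up and the job is handed in, at about 29.5 s of the 125 s allowed; the hand-in gives no verdict.

- **Blue tray:** the hinge cap is on the foam pocket and the brass bushing is in the bare pocket.
- **Yellow tray:** the cover is on the foam, slots up, with the small red knob on its middle. The rubber foot is in the bare pocket. I took the smaller of the two red knobs and left the large red and the purple one alone.

**Last checks:** from both cameras, all five parts stand upright at heights that fit where they sit.
- The cap, bushing, cover and foot are within about 2 mm of their pocket centres (15 mm allowed).
- The knob is about 2 mm from the cover's centre (12 mm allowed).
- The green knob, paint jar and sanding block are where they started, within measuring error (about 2 mm).
- The arm ended clear of everything.

No check failed. The two cameras differ by up to about 2 mm, within the stated calibration error.

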